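# Free the mould from under the hold-down arm

## Robot

A 6-joint arm with a two-finger parallel gripper is mounted at the origin on a cart in front of the work surface, level with it; the furniture and walls round the work are solid. World frame = base frame: x ahead of the robot, y to its left, z up, the work surface at z = 0. Lengths are in m, angles in rad, forces in N, time in s.
With the tool pointing down it reaches from about 0.225 to 0.875 m from the base axis. Payload 3.4 kg.
Tool frame: the origin (TCP) lies midway between the tips of the shut fingers; the grasp point (between the pads) lies 19 mm behind it; z points along the fingers, y is the direction in which the jaws open and shut (so a half turn about z gives the same grasp; the last joint's range is limited). The gripper opens to 85 mm and grips with 20 to 120 N. Pads are 22 mm wide; open, the fingers measure 114 mm over their backs; the gripper's body (76 mm by 85 mm) begins 54 mm behind the grasp point. The pads swing forward as they close: fully open they stand 13 mm farther back than shut.
Start: joints at [1.005, 0.276, 1.505, -0, 1.361, -0.121], TCP at [0.247, 0.519, 0.202] pointing down, gripper open.
Joint ranges: [-2.89, 2.89], [-0.75, 2.08], [0.22, 2.7], [-1.18, 4.32], [0.11, 2.71], [-2.7, 2.7]. Speed limits (rad/s): [2.57, 2.57, 3.14, 3.14, 3.14, 3.14].

## Interface

Orientations are given as a unit quaternion [w, x, y, z].
In Python, from cell import arm, cams, workorder gives the robot as it stands.
- The arm moves only by the shell command python3 -m crank 'ROWS' [FORCE]. ROWS is JSON, one flat list of numbers, 7 for each row, row after row: the shift along the tool's x, y, z in mm, then the turn, a rotation vector about the tool's x, y, z in rad, then the finger opening in mm, from 0 to 85.4. In form: [dx, dy, dz, rx, ry, rz, gripper, dx, dy, dz, rx, ry, rz, gripper, ...]. A call has 1 to 20 rows; each row shifts and turns the pose as measured when the row begins, along the tool's axes as they then stand; what a row does not reach is not made up. A row lasts 1/8 s, in which the tool goes at most 62.5 mm and 10.7 degrees, less where a joint would pass 70% of its speed; a pose out of reach is approached as far as the arm can. A call with a gripper value outside its range is refused whole. The fingers move at their own pace and stop on an object; FORCE is the grip in N (left out, the last holds). Time passes only in rows, so rows that do not move let the fingers close. It gives the time, the measured TCP pose, the force and the opening at its end, in the units of the state.
- arm.observe(): the state, without advancing time (a new reading comes with each control period).
- cams.camera(name): name is "side" or "top"; returns a dict with "image" (384x512x3 uint8, red, green, blue), "z_map" (384x512 float32, m along the optical axis (not along the pixel's ray), 0 where there is no reading), "fx", "fy", "cx", "cy" (pixels), "eye" and "rotation" of the camera in the world. Camera axes: x right, y up, looking along -z (the intrinsics and any distortion apply to the point x, -y, -z); pixel columns grow to the right and rows downward; lengths in m; the calibration is good to about 2 mm. A picture is of the moment at which its call begins.
- workorder.finish_job(): hands the job in, once; it reports no verdict.
The state is a dict: "time_s": time; "qpos": joint angles; "joint_velocities": joint speeds; "joint_torque": joint torques, N m; "eef_pos": TCP position; "ee_rot": TCP orientation; "contact_force": force on the tool from outside, world axes, zero at the start; "wrist_torque": the same for the moment, N m; "grip_width": opening from 0.0 (shut) to 1.0 (fully open).
Only numpy, scipy, OpenCV 4.12 (cv2) and the standard library are available. Lean on these libraries where they do the work, as an engineer would, in place of code of your own. Each camera call takes 0.05 s, during which the arm holds its last target.

## Task

The plaster mould has set: push the counterweighted hold-down arm up off it, past its balance point, so that it stays raised by itself against its stop. Then push the mould out sideways to the right, square to the arm, sliding it on the bench until a gap of about 3 cm (two fingers) of bare bench lies between it and the line where the arm comes down. Only push: do not grip or lift anything, and leave the things standing round about alone.

Things in the scene. Friction and masses are not known exactly. Their poses are not given: they have to be found in the camera images.
- stand: Fixed hinge stand at the back: steel base plate 130 x 120 x 8 mm, two grey upright cheeks 82 mm apart, to z = 0.125. Origin on the bench under the hinge, midway between the cheeks. Its -y axis is the way the lowered arm points, roughly toward the robot (the arm moves in the plane x = 0); its +x axis is level, square to the arm, to the robot's right: the way to push the mould.
- bar_hinge (a point): Centre of the hinge, 100 mm above the bench over the stand's origin; hinge axis = the stand's x axis. The counterweight, a round steel weight 60 mm wide and 60 mm long, sits on a cranked tail behind and above the hinge and swings down between the cheeks as the arm rises.
- bar_end (a point): Point on the underside of the arm near its free end, 270 mm from the hinge axis (8 mm below it when level), moving with the arm. The arm is an aluminium bar 24 mm wide, 16 mm deep, reaching to 306 mm from the hinge (black end cap). Beyond the mould the space under the bar is free, 92 mm high, so fingers can go under it from either side.
- hold_arm (a joint): Angle of the arm, rad: about 0 with the bar level and its foot on the mould, growing as the free end rises; the stop is at 1.50. Below the balance point at about 0.85 it falls back down; beyond it the counterweight carries it on to the stop, where it stays. About 1 to 2 N upward at the free end lifts it; the movement is damped.
- mould: Loose white plaster mould, an uneven roundish slab about 170 x 159 mm, 35 mm high, 0.42 kg, lying flat under the arm. Origin at the centre of its underside; z up. Its yaw varies; its edge lies 72 to 95 mm from the origin.
- cup: Bystander: green mixing cup, 62 mm wide, 56 mm high, standing to the right of the stand; origin at the centre of its underside.
- casting_arrow: Bystander: beige arrow-shaped casting, 49 x 68 x 12 mm, lying to the left of the stand; origin at the centre of its underside.
- casting_disc: Bystander: beige disc casting, 71 x 65 x 13 mm, to the right of the arm's free end; origin at the centre of its underside.
- tape: Bystander: roll of masking tape, 90 mm wide, 20 mm high, on the right; origin at the centre of its underside.
- mould_half: Bystander: beige plaster mould half, 156 x 147 x 26 mm, on the right; origin at the centre of its underside. Not the mould to move.
- bar_foot (a point): Centre of the underside of the round rubber foot (36 mm wide) that hangs from the arm on a screw, 165 mm from the hinge, and rests on the mould; moves with the arm.

How it is judged:
On the way, in this order (a step that is already met when the one before it is completed fails the run):
1. the arm is raised past its balance point, up at its stop, with nothing of the robot touching it, and the mould still under it (value of joint hold_arm above 1.38 rad and contact force between each of the arm, the fingers and hold_arm below 0.1 N and x of mould in the frame of stand below 0.05 m), for 0.2 s.
2. the mould is pushed out to the right, clear of the arm's line (x of mould in the frame of stand above 0.095 m), for 0.2 s.
At the end, for the whole second after the job is handed in: The arm stands raised at its stop by itself (joint above 1.38 rad); the mould lies flat and still on the bench, its centre 95 to 150 mm to the right of the arm's plane (stand +x) and within 50 mm of the line 165 mm from the hinge (value of joint hold_arm above 1.38 rad and x of mould in the frame of stand between 0.095 and 0.15 m and y of mould in the frame of stand between -0.215 and -0.115 m and height (world z) of mould below 0.006 m and angle between mould's own z axis and vertical below 0.06 rad and linear speed of mould below 0.01 m/s); the robot touches nothing.
It fails at once if the mould is lifted or tipped (height (world z) of mould above 0.015 m or angle between mould's own z axis and vertical above 0.2 rad).
It fails at once if a bystander is disturbed by more than 2 cm (distance of any of cup, casting_arrow, casting_disc, tape, mould_half from where it was at the start of the episode above 0.02 m).
It also fails if it takes over 61 s, if anything falls off the work surface, if the arm or the gripper's body presses on something with over 40 N, if the wrist force passes 120 N, or if a joint passes its speed limit or range.

## Working session

There is one attempt and no reset: what is moved stays moved. The work goes in short steps, Python scripts to look and compute and a shell command to move; the robot and the scene stay as the last step left them, time stands still between calls to the robot, and variables do not carry over. Pictures are saved under pics/ and viewed, and the job is handed in when it is done.

```bash
ls; mkdir -p pics; cat > h.py <<'E'
import numpy as np, cv2
from cell import arm, cams, workorder
def snap(n,f):
    c=cams.camera(n); cv2.imwrite('pics/'+f+'.png',cv2.cvtColor(c['image'],cv2.COLOR_RGB2BGR)); np.savez('pics/'+f+'.npz',**c); return c
def pts(c):
    z=np.array(c['z_map'],float); h,w=z.shape; u,v=np.meshgrid(np.arange(w),np.arange(h))
    P=np.stack([(u-c['cx'])/c['fx']*z,-(v-c['cy'])/c['fy']*z,-z],-1)
    return P@np.array(c['rotation']).T+np.array(c['eye'])
E
python3 - <<'E'
from h import *
print(arm.observe())
for n in('top','side'):
    c=snap(n,n+'0'); print(n,{k:np.round(c[k],3) if not isinstance(c[k],str) else c[k] for k in c if k not in('image','z_map')}, (c['z_map']>0).mean())
    
E
```

```text
pics
{'time_s': 0.0, 'qpos': array([ 1.00500962e+00,  2.76592082e-01,  1.50618333e+00, -3.40940088e-07,
        1.36067656e+00, -1.20985618e-01]), 'joint_velocities': array([-0.00010004,  0.00127358, -0.0007901 ,  0.00010859,  0.00080939,
       -0.00045923]), 'joint_torque': array([ 2.27756132e-04, -4.16773510e+01, -2.45802319e+01, -2.04192356e-04,
        1.10724242e-02, -2.19519421e-05]), 'eef_pos': array([0.24708378, 0.51854168, 0.20142142]), 'ee_rot': array([-3.12837371e-04,  2.20571548e-01,  9.75370354e-01, -8.75439027e-04]), 'contact_force': array([-0.36020814, -0.53306192, -0.4652036 ]), 'wrist_torque': array([ 0.02735209, -0.01237505, -0.02032186]), 'grip_width': 1.0016312998690344}
top {'fx': np.float64(470.378), 'fy': np.float64(470.378), 'cx': np.float64(251.614), 'cy': np.float64(190.915), 'eye': array([ 0.386, -0.094,  1.527]), 'rotation': array([-0.705, -0.043,  0.054,  0.706])} 0.9960225423177084
side {'fx': np.float64(416.582), 'fy': np.float64(416.582), 'cx': np.float64(253.214), 'cy': np.float64(192.992), 'eye': array([0.324, 1.263, 0.951]), 'rotation': array([-0.091, -0.041,  0.482,  0.87 ])} 0.9930013020833334
```

```bash
cat >> h.py <<'E'
from scipy.spatial.transform import Rotation as R
def Rm(c): return R.from_quat(np.array(c['rotation'],float),scalar_first=True).as_matrix()
def pts(c):
    z=np.array(c['z_map'],float); h,w=z.shape; u,v=np.meshgrid(np.arange(w),np.arange(h))
    P=np.stack([(u-c['cx'])/c['fx']*z,-(v-c['cy'])/c['fy']*z,-z],-1)
    return P@Rm(c).T+np.array(c['eye'])
E
python3 - <<'E'
from h import *
for n in('top','side'):
    c=dict(np.load(f'pics/{n}0.npz')); P=pts(c); print(n)
    for v in range(20,384,60): print([tuple(np.round(P[v,u],3).tolist()) for u in range(40,512,110)])
E
```

```text
top
[(1.609, 0.973, -0.801), (1.607, 0.398, -0.79), (1.614, -0.177, -0.796), (1.622, -0.76, -0.806), (1.618, -1.338, -0.79)]
[(1.283, 0.954, -0.802), (1.282, 0.39, -0.795), (1.287, -0.175, -0.802), (1.289, -0.746, -0.802), (1.289, -1.318, -0.794)]
[(0.964, 0.929, -0.789), (0.769, 0.22, -0.005), (0.768, -0.146, 0.002), (0.769, -0.514, -0.001), (0.973, -1.302, -0.807)]
[(0.661, 0.91, -0.786), (0.567, 0.213, -0.0), (0.567, -0.145, 0.0), (0.563, -0.497, 0.035), (0.663, -1.279, -0.803)]
[(0.369, 0.903, -0.81), (0.374, 0.208, -0.003), (0.373, -0.144, -0.001), (0.373, -0.495, 0.015), (0.364, -1.261, -0.809)]
[(0.085, 0.883, -0.802), (0.083, 0.359, -0.805), (0.096, -0.166, -0.689), (0.079, -0.701, -0.8), (0.076, -1.238, -0.803)]
[(-0.191, 0.869, -0.807), (-0.193, 0.351, -0.802), (0.004, -0.143, -0.001), (-0.197, -0.689, -0.793), (-0.2, -1.215, -0.795)]
side
[(2.845, -2.09, 0.283), (1.839, -2.08, 0.334), (0.936, -2.065, 0.381), (0.125, -2.085, 0.418), (0.026, 0.202, 0.793)]
[(2.989, -2.082, -0.241), (1.651, -1.553, 0.018), (0.926, -2.072, -0.08), (0.054, -2.089, -0.019), (-0.731, -2.075, 0.045)]
[(0.324, 1.263, 0.951), (1.822, -1.779, -0.583), (0.913, -2.074, -0.618), (0.248, 0.538, 0.631), (-0.06, 0.186, 0.506)]
[(2.094, -0.673, -0.537), (1.583, -1.169, -0.778), (0.571, -0.175, 0.001), (0.228, 0.547, 0.509), (-0.112, 0.183, 0.327)]
[(1.996, -0.421, -0.81), (0.786, 0.421, 0.141), (0.501, 0.197, 0.003), (0.133, 0.118, 0.005), (-0.711, -0.992, -0.785)]
[(1.692, 0.011, -0.796), (1.129, -0.109, -0.794), (0.453, 0.45, 0.002), (0.086, 0.118, -0.282), (-0.595, -0.488, -0.799)]
[(1.476, 0.321, -0.793), (0.987, 0.219, -0.789), (0.497, 0.108, -0.798), (0.03, 0.119, -0.635), (-0.502, -0.105, -0.796)]
```

View pics/top0.png

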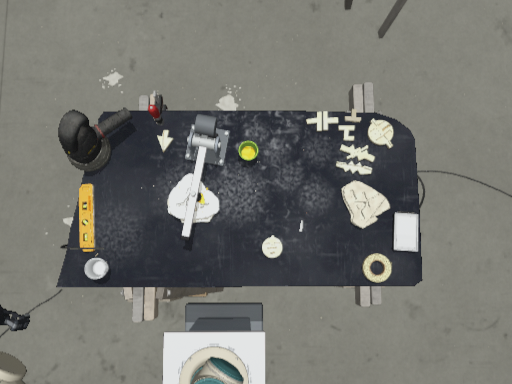

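View pics/side0.png

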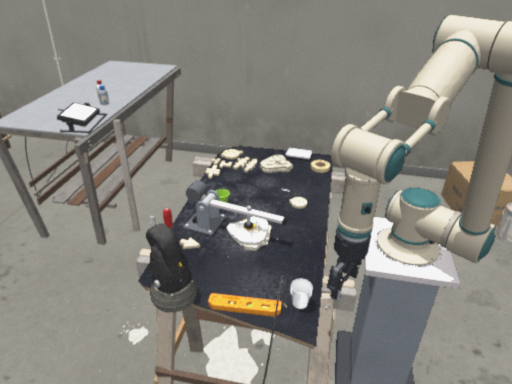

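```bash
cat >> h.py <<'E'
def proj(c,p):
    q=(np.array(p)-c['eye'])@Rm(c); return c['cx']+c['fx']*q[...,0]/-q[...,2], c['cy']-c['fy']*q[...,1]/-q[...,2]
E
python3 - <<'E'
from h import *
for n in('top','side'):
    c=dict(np.load(f'pics/{n}0.npz')); print(n,list(c), proj(c,[.247,.519,.202]),proj(c,[0,0,0.]))
c=dict(np.load('pics/top0.npz')); P=pts(c)
im=cv2.cvtColor(c['image'],cv2.COLOR_RGB2BGR)
cv2.imwrite('pics/topz.png',cv2.resize(im[100:300,50:300],None,fx=3,fy=3,interpolation=cv2.INTER_CUBIC))
c=dict(np.load('pics/side0.npz'))
im=cv2.cvtColor(c['image'],cv2.COLOR_RGB2BGR)
cv2.imwrite('pics/sidez.png',cv2.resize(im[140:320,140:360],None,fx=3.3,fy=3.3,interpolation=cv2.INTER_CUBIC))
E
```

```text
top ['image', 'z_map', 'fx', 'fy', 'cx', 'cy', 'eye', 'rotation'] (np.float64(19.586600924809375), np.float64(307.8960773225217)) (np.float64(213.95505143474202), np.float64(381.8213394822812))
side ['image', 'z_map', 'fx', 'fy', 'cx', 'cy', 'eye', 'rotation'] (np.float64(340.66041812940654), np.float64(299.586392951507)) (np.float64(406.2925711517844), np.float64(245.19873707510357))
```

View pics/topz.png

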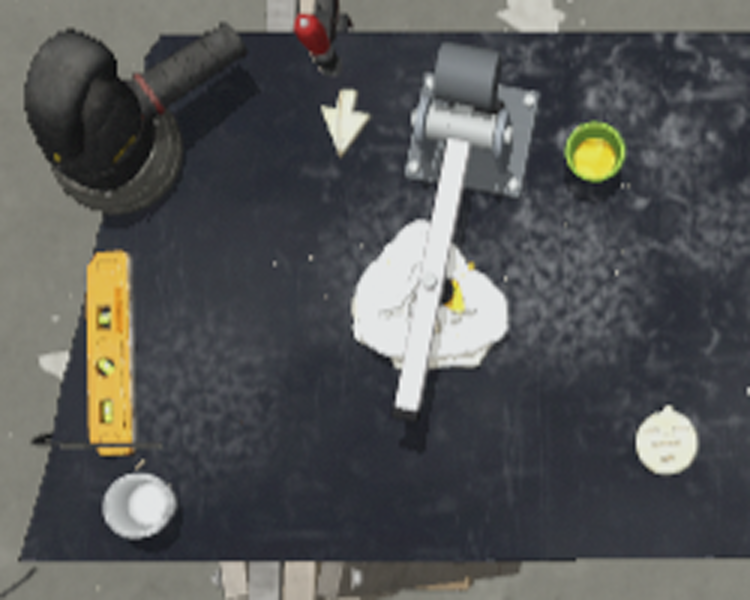

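View pics/sidez.png

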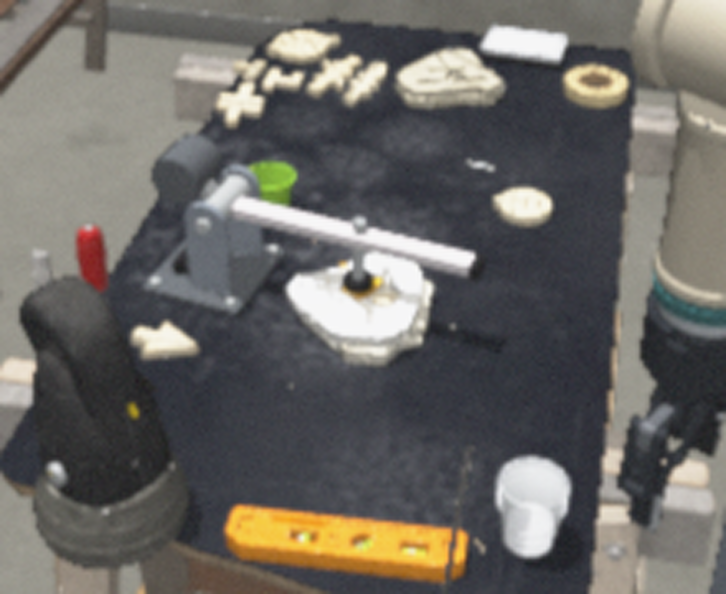

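```bash
python3 - <<'E'
from h import *
for n in('top','side'):
    c=dict(np.load(f'pics/{n}0.npz')); P=pts(c).reshape(-1,3); I=c['image'].reshape(-1,3).astype(int)
    reg=(P[:,0]>.2)&(P[:,0]<.72)&(P[:,1]>-.1)&(P[:,1]<.35)
    br=I.min(1)>140
    m=reg&br&(P[:,2]>.085)&(P[:,2]<.14)
    B=P[m]; mu=B.mean(0); U,S,V=np.linalg.svd(B-mu,full_matrices=False); d=V[0]*(-np.sign(V[0][0]))
    t=(B-mu)@d; print(n,len(B),mu,d,mu+d*t.min(),mu+d*t.max(),np.ptp(t), 'w',np.ptp((B-mu)@V[1]))
    m=reg&br&(P[:,2]>.022)&(P[:,2]<.06)
    B=P[m]; print(' mould n',len(B),B.mean(0),B.min(0),B.max(0),np.percentile(B[:,2],[10,50,90]))
    hull,_=cv2.minEnclosingCircle(B[:,:2].astype(np.float32)),0; print(hull)
E
```

```text
top 745 [0.58255475 0.05919675 0.10754095] [-0.98163289  0.1905669  -0.00900644] [0.72658698 0.0312354  0.10886244] [0.4455516  0.08579352 0.10628396] 0.28629376739641205 w 0.054916664036540275
 mould n 1221 [0.55838108 0.08417778 0.03424369] [ 0.32599093 -0.01049109  0.0220701 ] [0.65059007 0.34935221 0.05993137] [0.02909825 0.03424105 0.03898585]
((0.4614657461643219, 0.17832531034946442), 0.21451427042484283)
side 533 [0.58362875 0.06095782 0.10708187] [-0.97902501  0.20341962 -0.01142277] [0.72522781 0.03153668 0.10873397] [0.44422868 0.08992205 0.10545542] 0.2870193590880098 w 0.06480912539750293
 mould n 885 [0.52858562 0.12285129 0.03668255] [ 0.32261564 -0.0063756   0.02205791] [0.64557148 0.34929443 0.05990937] [0.02938929 0.03641473 0.04276372]
((0.47250548005104065, 0.19052976369857788), 0.2184418886899948)
```

```bash
python3 - <<'E'
from h import *
for n in('top','side'):
    c=dict(np.load(f'pics/{n}0.npz')); P=pts(c).reshape(-1,3); I=c['image'].reshape(-1,3).astype(int)
    mu=np.array([.583,.060,.107]);d=np.array([-.980,.197,0]);d/=np.linalg.norm(d);rt=np.array([d[1],-d[0],0]);rt=np.array([-d[1],d[0],0]) # right
    for k in range(4):
        br=I.min(1)>140
        off=(P-mu)@rt; t=(P-mu)@d
        m=br&(abs(off)<.018)&(abs(P[:,2]-.107)<.02)&(t>-.12)&(t<.2)
        f=np.polyfit(t[m],off[m],1); 
        z=np.polyfit(t[m],P[m,2],1)
        mu=mu+rt*f[1]; d=d+rt*f[0]; d/=np.linalg.norm(d); rt=np.array([-d[1],d[0],0])
    print(n,'mu',mu,'d',d,'yaw',np.arctan2(d[1],d[0]),'t',t[m].min(),t[m].max(),'off',off[m].min(),off[m].max(),'z',z)
    m=(abs(off)<.012)&(t>.1)&(t<.2)&(P[:,2]>.085)&(P[:,2]<.13); print(' tmax any colour',t[m].max())
    # stand high points
    m=(abs(off)<.06)&(t<-.12)&(t>-.3)&(P[:,2]>.085)&(P[:,2]<.2)
    for a in np.arange(-.25,-.11,.01):
        k=m&(t>=a)&(t<a+.01)&(abs(off)<.02); 
        if k.sum(): print('  ',round(a,2),k.sum(),P[k,2].max().round(3),np.median(P[k,2]).round(3),np.median(I[k],0))
    k=m&(abs(off)>.03)&(t<-.12)&(P[:,2]>.1)&(P[:,2]<.135); print(' cheeks t',t[k].min(),t[k].max(),t[k].mean(),off[k].min(),off[k].max())
    k=(abs(off)<.09)&(abs(t+.16)<.14)&(P[:,2]>.004)&(P[:,2]<.013);print(' plate t',np.percentile(t[k],[1,99]),np.percentile(off[k],[1,99]))
    m=br&(abs(off)<.11)&(t>-.08)&(t<.16)&(P[:,2]>.02)&(P[:,2]<.055)
    print(' mould off',off[m].min(),off[m].max(),'t',t[m].min(),t[m].max(), 'circle',cv2.minEnclosingCircle(np.c_[off[m],t[m]].astype(np.float32)))
E
```

```text
top mu [0.58294485 0.05972588 0.107     ] d [-0.98403687  0.17796469  0.        ] yaw 2.9626749211378893 t -0.11944366044141433 0.13987575232142072 off -0.01319807933704763 0.012063170862719552 z [-0.00732529  0.10746735]
 tmax any colour 0.14804119431438154
   -0.24 1 0.147 0.147 [58. 60. 66.]
   -0.23 29 0.163 0.155 [ 92.  98. 100.]
   -0.22 35 0.169 0.163 [117. 122. 125.]
   -0.21 47 0.172 0.165 [129. 134. 138.]
   -0.2 44 0.172 0.165 [128.5 134.  138. ]
   -0.19 53 0.166 0.159 [108. 112. 115.]
   -0.18 76 0.16 0.143 [80.5 84.5 86. ]
   -0.17 40 0.122 0.117 [176.  179.5 178. ]
   -0.16 43 0.124 0.117 [212. 216. 215.]
   -0.15 51 0.121 0.112 [176. 181. 179.]
   -0.14 24 0.112 0.108 [221.5 223.  223.5]
   -0.13 30 0.116 0.108 [228.  229.5 230. ]
 cheeks t -0.182734136886984 -0.13186102001423225 -0.15478863500934112 -0.05240396836759043 0.05098819381808204
 plate t [-0.28862218 -0.02737818] [-0.08683349  0.08649257]
 mould off -0.0870475777166057 0.07767552883376437 t -0.06342868302626269 0.08636010368752299 circle ((-0.007081978488713503, 0.019161617383360863), 0.08641872555017471)

[... 314 characters left out ...]
0.167 [124. 128. 133.]
   -0.2 18 0.17 0.166 [125.  130.  135.5]
   -0.19 26 0.171 0.165 [119.  123.5 129. ]
   -0.18 40 0.162 0.153 [ 97.5  99.5 104.5]
   -0.17 42 0.154 0.132 [78.5 81.  83.5]
   -0.16 15 0.123 0.12 [225. 227. 228.]
   -0.15 22 0.121 0.118 [213. 216. 217.]
   -0.14 31 0.12 0.11 [181. 182. 182.]
   -0.13 11 0.111 0.109 [236. 233. 234.]
 cheeks t -0.17926921863533143 -0.12690906585343262 -0.14940439486059756 -0.047811186308803766 0.04982268195295042
 plate t [-0.28443983 -0.03688061] [-0.08821876  0.08547346]
 mould off -0.08396080532237593 0.07311808648151438 t -0.05986348367716059 0.09760045135854284 circle ((-0.007931763306260109, 0.02557285502552986), 0.08627267181873322)
```

```bash
cat >> h.py <<'E'
H=np.array([.7355,.0325,0]); D=np.array([-.9836,.180,0]); RT=np.array([-.180,-.9836,0])
def S(p): # stand coords (off right, dist toward robot, z)
    p=np.asarray(p); q=p-H; return np.stack([q@RT,q@D,p[...,2]],-1)
def W(off,dist,z): return H+RT*off+D*dist+np.array([0,0,z])
def att(tilt): # tool y away, x left, tilt fwd deg ; columns x,y,z
    B=np.stack([-RT,-D,[0,0,-1]],1); return R.from_matrix(B)*R.from_rotvec([-np.radians(tilt),0,0])
def plan(stages,p=None,q=None):
    """stages: (n,pos,Rot)"""
    o=arm.observe(); p=o['eef_pos'] if p is None else p; q=R.from_quat(o['ee_rot'],scalar_first=True) if q is None else q
    for n,pt,qt in stages:
        rv=(q.inv()*qt).as_rotvec(); dp=(np.asarray(pt)-p)/n
        for k in range(n):
            print(np.round(q.inv().apply(dp)*1000,0).astype(int).tolist(),np.round(rv/n,3).tolist())
            p=p+dp; q=q*R.from_rotvec(rv/n)
def st():
    o=arm.observe(); q=R.from_quat(o['ee_rot'],scalar_first=True).as_matrix()
    print('t',o['time_s'],'world',o['eef_pos'].round(3),'stand',S(o['eef_pos']).round(3),'z',(q[:,2]@np.stack([RT,D,[0,0,1]],1)).round(3),'y',(q[:,1]@np.stack([RT,D,[0,0,1]],1)).round(3),'q',o['qpos'].round(2),'F',o['contact_force'].round(2),'g',round(o['grip_width'],2))
E
python3 - <<'E'
from h import *
st(); plan([(8,W(0,.36,.2),att(0)),(5,W(0,.36,.12),att(50))])
c=dict(np.load('pics/top0.npz'));P=pts(c)
for nm,(u,v) in dict(disc=(272,247),cup=(248,151),arrow=(164,141),bar=(187,230),grey=(96,268),half=(365,203),tape=(377,267)).items(): print(nm,S(P[v,u]).round(3),P[v,u].round(3))
E
```

```text
t 0.1 world [0.247 0.519 0.202] stand [-0.39   0.568  0.202] z [ 0.002  0.001 -1.   ] y [-0.965 -0.261 -0.002] q [ 1.01  0.28  1.51  0.    1.36 -0.12] F [-0.48 -0.28  0.08] g 1.0
[-38, -40, 0] [-0.0, 0.0, 0.163]
[-44, -34, 0] [-0.0, 0.0, 0.163]
[-49, -26, 0] [-0.0, 0.0, 0.163]
[-52, -18, 0] [-0.0, 0.0, 0.163]
[-55, -9, 0] [-0.0, 0.0, 0.163]
[-55, 0, 0] [-0.0, 0.0, 0.163]
[-55, 9, 0] [-0.0, 0.0, 0.163]
[-52, 18, 0] [-0.0, 0.0, 0.163]
[0, 0, 16] [-0.175, -0.0, 0.0]
[0, -3, 16] [-0.175, -0.0, 0.0]
[0, -5, 15] [-0.175, -0.0, 0.0]
[0, -8, 14] [-0.175, -0.0, 0.0]
[0, -10, 12] [-0.175, -0.0, 0.0]
disc [0.269 0.277 0.011] [ 0.414 -0.183  0.011]
cup [ 0.138 -0.017  0.016] [ 0.727 -0.106  0.016]
arrow [-0.14  -0.001  0.013] [0.761 0.17  0.013]
bar [0.005 0.276 0.112] [0.463 0.078 0.112]
grey [-0.263  0.44   0.025] [0.35  0.371 0.025]
half [0.541 0.085 0.021] [ 0.555 -0.484  0.021]
tape [ 0.615  0.279 -0.006] [ 0.35  -0.523 -0.006]
```

```bash
python3 -m crank '[-38,-40,0,0,0,0.163,0, -44,-34,0,0,0,0.163,0, -49,-26,0,0,0,0.163,0, -52,-18,0,0,0,0.163,0, -55,-9,0,0,0,0.163,0, -55,0,0,0,0,0.163,0, -55,9,0,0,0,0.163,0, -52,18,0,0,0,0.163,0]' 30; python3 - <<'E'
from h import *
st(); plan([(6,W(0,.36,.13),att(52))])
E
```

```text
time_s: 1.1
eef_pos: [0.3777, 0.0857, 0.1992]
ee_rot: [0.001, 0.778, 0.628, -0.001]
contact_force: [0.2, 0.1, 0.3]
grip_width: 0.005
t 1.1 world [0.378 0.086 0.199] stand [0.012 0.361 0.199] z [ 0.003  0.    -1.   ] y [ 0.031 -0.999 -0.   ] q [ 0.05 -0.01  1.86 -0.    1.29  0.26] F [0.23 0.08 0.28] g 0.01
[2, 0, 12] [-0.151, 0.003, -0.005]
[2, -2, 11] [-0.151, 0.003, -0.005]
[2, -3, 11] [-0.151, 0.003, -0.005]
[2, -5, 10] [-0.151, 0.003, -0.005]
[2, -6, 10] [-0.151, 0.003, -0.005]
[2, -8, 9] [-0.151, 0.003, -0.005]
```

```bash
python3 -m crank '[2,0,12,-0.151,0,-0.005,0, 2,-2,11,-0.151,0,-0.005,0, 2,-3,11,-0.151,0,-0.005,0, 2,-5,10,-0.151,0,-0.005,0, 2,-6,10,-0.151,0,-0.005,0, 2,-8,9,-0.151,0,-0.005,0]'; python3 - <<'E'
from h import *
st(); plan([(5,W(0,.36,.028),att(50)),(4,W(0,.285,.025),att(50))])
E
```

```text
time_s: 1.85
eef_pos: [0.3799, 0.068, 0.1482]
ee_rot: [0.29, 0.736, 0.581, 0.193]
contact_force: [-0.4, -0.3, -0.2]
grip_width: 0.004
t 1.85 world [0.38  0.068 0.148] stand [0.029 0.356 0.148] z [ 0.087 -0.647 -0.757] y [ 0.021 -0.759  0.651] q [ 0.47 -0.16  2.41 -1.    0.58  1.48] F [-0.39 -0.32 -0.24] g 0.0
[7, -16, 17] [-0.033, 0.018, -0.003]
[7, -17, 17] [-0.033, 0.018, -0.003]
[6, -17, 16] [-0.033, 0.018, -0.003]
[6, -18, 16] [-0.033, 0.018, -0.003]
[6, -18, 15] [-0.033, 0.018, -0.003]
[0, 11, 15] [-0.0, -0.0, -0.0]
[0, 11, 15] [-0.0, -0.0, -0.0]
[0, 11, 15] [-0.0, -0.0, -0.0]
[0, 11, 15] [-0.0, -0.0, -0.0]
```

```bash
cat > k.py <<'E'
from h import *
from scipy.optimize import least_squares
def fk(q,L):
    a1,h,l2,l3,e,Lt=L
    A=R.from_euler('z',q[0]); B=R.from_euler('y',q[1]); C=R.from_euler('y',q[1]+q[2])
    W_=R.from_euler('z',q[3])*R.from_euler('y',q[4])
    p=A.apply(np.array([a1,0,h])+B.apply([0,0,l2])+C.apply([e,0,l3])+(C*W_).apply([0,0,Lt]))
    return p,A*C*W_*R.from_euler('z',q[5])
E
python3 - <<'E'
from k import *
o=arm.observe();print(repr(o['qpos'].round(4)),repr(o['eef_pos'].round(4)))
data=[([1.00501,.276592,1.506183,0,1.360677,-.120986],[.24708378,.51854168,.20142142],[-3.1e-4,.22057,.97537,-8.8e-4]),
(o['qpos'],o['eef_pos'],o['ee_rot']),([.05,-.01,1.86,0,1.29,.26],[.3777,.0857,.1992],[.001,.778,.628,-.001])]
w=[1,1,.2]
f=least_squares(lambda L:np.concatenate([wi*(fk(q,L)[0]-p) for wi,(q,p,_) in zip(w,data)]),[0,.3,.4,.4,0,.2]);print(f.x,f.cost,f.fun)
for q,p,r in data:
    print((fk(q,f.x)[1].inv()*R.from_quat(r,scalar_first=True)).as_rotvec())
E
```

```text
array([ 0.4733, -0.1616,  2.4134, -0.9982,  0.5829,  1.4834]) array([0.3799, 0.068 , 0.1482])
[ 0.10733193 -0.20376407  0.66340064  0.27362345 -0.06941255  0.2435725 ] 0.002498606396689544 [ 5.85580903e-02 -3.72459964e-02 -2.81732284e-04  1.98098450e-06
 -4.60353561e-05 -4.41771853e-05  1.01277285e-03 -1.33091685e-02
  1.62956556e-03]
[ 1.22033225e-05 -1.80634830e-07  1.57079416e+00]
[6.16573867e-17 3.69944320e-16 1.57079633e+00]
[ 3.50947682e-03 -1.55769341e-03  1.57335963e+00]
```

```bash
sed -i 's/a1,h,l2,l3,e,Lt=L/a1,h,l2,l3,s,Lt=L/; s/\[a1,0,h\]/[a1,s,h]/; s/\[e,0,l3\]/[0,0,l3]/; s/q\[5\])$/q[5]+np.pi\/2)/' k.py
python3 - <<'E'
from k import *
o=arm.observe()
data=[([1.00501,.276592,1.506183,0,1.360677,-.120986],[.24708378,.51854168,.20142142],[-3.1e-4,.22057,.97537,-8.8e-4]),
(o['qpos'],o['eef_pos'],o['ee_rot']),([.05,-.01,1.86,0,1.29,.26],[.3777,.0857,.1992],[.001,.778,.628,-.001])]
w=[1,1,.2]
f=least_squares(lambda L:np.concatenate([wi*(fk(q,L)[0]-p) for wi,(q,p,_) in zip(w,data)]),[0,.3,.4,.4,0.07,.2]);print(f.x,f.cost,f.fun)
E
```

```text
[-0.00657058  0.00561403  0.6978365   0.39598257  0.06903925  0.39214203] 4.2827843986160685e-06 [ 4.06720275e-04 -3.18258837e-05  5.15361060e-05  1.98799966e-04
  4.02299570e-04 -1.69339750e-04 -2.77722897e-03  3.26301321e-04
  5.89035618e-04]
```

```bash
cat >> k.py <<'E'
LO=np.array([-2.89,-.75,.22,-1.18,.11,-2.7]);HI=np.array([2.89,2.08,2.7,4.32,2.71,2.7])
def ik(p,Rt,L,starts=None,n=40):
    rng=np.random.default_rng(0); out=[]
    for i in range(n):
        q0=rng.uniform(LO+.05,HI-.05) if starts is None else starts
        def g(q):
            pp,rr=fk(q,L); return np.r_[(pp-p)*10,(rr.inv()*Rt).as_rotvec()]
        f=least_squares(g,q0,bounds=(LO,HI))
        if f.cost<1e-6 and not any(np.allclose(f.x,x,atol=.02) for x in out): out.append(f.x)
        if starts is not None: break
    return out
E
python3 - <<'E'
from k import *
o=arm.observe()
data=[([1.00501,.276592,1.506183,0,1.360677,-.120986],[.24708378,.51854168,.20142142]),
(o['qpos'],o['eef_pos']),([.05,-.01,1.86,0,1.29,.26],[.3777,.0857,.1992])]
w=[1,1,.2]
for a1 in(0,):
  f=least_squares(lambda L:np.concatenate([wi*(fk(q,np.r_[a1,L])[0]-p) for wi,(q,p) in zip(w,data)]),[.3,.4,.4,0.07,.2]);print(f.x,f.cost)
L=np.r_[0,f.x]; np.save('L.npy',L)
B=np.stack([-RT,-D,[0,0,-1]],1)
def att2(az,tilt,roll): # az: heading of tool horizontal dir, 0=away(-D), 90 = left, tilt from vertical
    v=-D*np.cos(az)-RT*np.sin(az); k=np.cross([0,0,-1],v)
    return R.from_rotvec(k*tilt)*R.from_matrix(B)*R.from_rotvec([0,0,roll])
r=np.radians
for az in(0,30,60,90,-30,-60,-90):
  for tilt in(45,60):
    for nm,(ds,z) in dict(low=(.28,.03),mid=(.2,.3),hi=(.11,.36)).items():
      sol=[]
      for roll in (0,90):
        sol+=ik(W(0,ds,z),att2(r(az),r(tilt),r(roll)),L,n=12)
      print(az,tilt,nm,[s.round(1).tolist() for s in sol][:3])
E
```

```text
[0.00116413 0.69666553 0.38969501 0.06827521 0.38877281] 5.771388544106446e-06
0 45 low []
0 45 mid [[0.2, -0.1, 2.0, -0.5, 0.6, 0.7], [0.2, -0.1, 2.0, -0.5, 0.6, 2.2]]
0 45 hi [[0.1, -0.0, 1.8, -0.3, 0.7, 0.4], [0.1, -0.0, 1.8, -0.3, 0.7, 2.0]]
0 60 low []
0 60 mid []
0 60 hi [[0.1, -0.1, 2.0, -1.0, 0.3, 1.2]]
30 45 low []
30 45 mid [[-0.3, -0.1, 2.0, 0.7, 0.7, -0.6], [-0.3, -0.1, 2.0, 0.7, 0.7, 1.0]]
30 45 hi [[-0.3, -0.0, 1.8, 0.6, 0.8, -0.4], [-0.3, -0.0, 1.8, 0.6, 0.8, 1.2]]
30 60 low []
30 60 mid [[-0.5, -0.2, 2.3, 1.3, 0.7, -1.3], [-0.5, -0.2, 2.3, 1.3, 0.7, 0.3]]
30 60 hi [[-0.4, -0.1, 2.0, 1.2, 0.7, -1.0], [-0.4, -0.1, 2.0, 1.2, 0.7, 0.6]]
60 45 low [[-0.6, 0.3, 2.6, 1.3, 0.8, -1.6], [-0.6, 0.3, 2.6, 1.3, 0.8, -0.1]]
60 45 mid [[-0.5, 0.0, 1.9, 0.8, 1.2, -0.7], [-0.5, 0.0, 1.9, 0.8, 1.2, 0.9]]
60 45 hi [[-0.5, 0.1, 1.6, 0.8, 1.3, -0.5], [-0.5, 0.1, 1.6, 0.8, 1.3, 1.1]]
60 60 low []
60 60 mid [[-0.7, 0.0, 2.1, 1.1, 1.3, -1.0], [-0.7, 0.0, 2.1, 1.1, 1.3, 0.6]]
60 60 hi [[-0.6, 0.1, 1.8, 1.1, 1.3, -0.8], [-0.6, 0.1, 1.8, 1.1, 1.3, 0.8]]
90 45 low [[-0.6, 0.4, 2.3, 0.8, 1.1, -1.
[... 798 characters left out ...]
 [[0.4, 0.3, 1.3, -0.8, 1.6, 0.6], [0.4, 0.3, 1.3, -0.8, 1.6, 2.2]]
-60 60 low [[0.7, 0.6, 2.2, -1.0, 1.2, 1.7]]
-60 60 mid [[0.6, 0.3, 1.7, -1.0, 1.6, 1.0], [0.6, 0.3, 1.7, -1.0, 1.6, 2.6]]
-60 60 hi [[0.5, 0.4, 1.5, -1.0, 1.6, 0.8], [0.5, 0.4, 1.5, -1.0, 1.6, 2.4]]
-90 45 low [[0.5, 0.5, 1.9, -0.6, 1.3, 1.0], [0.5, 0.5, 1.9, -0.6, 1.3, 2.6]]
-90 45 mid [[0.4, 0.4, 1.3, -0.7, 1.9, 0.6], [0.4, 0.4, 1.3, -0.7, 1.9, 2.1]]
-90 45 hi [[0.4, 0.5, 0.9, -0.7, 2.0, 0.3], [0.4, 0.5, 0.9, -0.7, 2.0, 1.9]]
-90 60 low [[0.6, 0.7, 1.8, -0.7, 1.5, 1.1]]
-90 60 mid [[0.5, 0.5, 1.3, -0.8, 2.0, 0.6], [0.5, 0.5, 1.3, -0.8, 2.0, 2.2]]
-90 60 hi [[0.4, 0.6, 1.0, -0.9, 2.1, 0.4], [0.4, 0.6, 1.0, -0.9, 2.1, 2.0]]
```

```bash
cat >> h.py <<'E'
def att2(az,tilt,roll=0):
    az,tilt,roll=np.radians([az,tilt,roll]); B=np.stack([-RT,-D,[0,0,-1]],1)
    v=-D*np.cos(az)-RT*np.sin(az); k=np.cross([0,0,-1],v)
    return R.from_rotvec(k*tilt)*R.from_matrix(B)*R.from_rotvec([0,0,roll])
E
python3 - <<'E'
from k import *
L=np.load('L.npy'); T=att2(-90,55)
for p in((-.12,.31,.15),(-.12,.29,.035),(.02,.29,.035)): print(p,[s.round(2).tolist() for s in ik(W(*p),T,L,n=15)])
for th in(.3,.6,.9,1.1,1.25): p=(.02,.283*np.cos(th)+.02*np.sin(th),.1+.283*np.sin(th)-.03);print(p,[s.round(2).tolist() for s in ik(W(*p),T,L,n=15)])
plan([(8,W(-.12,.31,.15),T),(3,W(-.12,.29,.035),T)])
E
```

```text
(-0.12, 0.31, 0.15) [[0.7, 0.6, 1.52, -0.57, 1.81, 0.98]]
(-0.12, 0.29, 0.035) [[0.68, 0.71, 1.63, -0.56, 1.62, 1.08]]
(0.02, 0.29, 0.035) [[0.54, 0.61, 1.91, -0.67, 1.42, 1.11]]
(0.02, np.float64(0.2762706305557733), np.float64(0.1536322184851591)) [[0.52, 0.49, 1.74, -0.68, 1.64, 0.92]]
(0.02, np.float64(0.24486282848733965), np.float64(0.22979381997079498)) [[0.49, 0.46, 1.57, -0.71, 1.77, 0.77]]
(0.02, np.float64(0.1915821592131477), np.float64(0.29168151542457776)) [[0.44, 0.48, 1.36, -0.77, 1.88, 0.61]]
(0.02, np.float64(0.14619184956466708), np.float64(0.3222116828973862)) [[0.41, 0.52, 1.2, -0.82, 1.94, 0.49]]
(0.02, np.float64(0.10821592094497275), np.float64(0.33856264727763086)) [[0.38, 0.57, 1.08, -0.86, 1.98, 0.4]]
[19, 4, 2] [0.078, -0.105, -0.048]
[19, 5, 0] [0.078, -0.105, -0.048]
[18, 6, -3] [0.078, -0.105, -0.048]
[18, 6, -5] [0.078, -0.105, -0.048]
[17, 7, -8] [0.078, -0.105, -0.048]
[15, 7, -10] [0.078, -0.105, -0.048]
[14, 7, -12] [0.078, -0.105, -0.048]
[12, 6, -14] [0.078, -0.105, -0.048]
[31, 7, 22] [-0.0, 0.0, 0.0]
[31, 7, 22] [-0.0, 0.0, 0.0]
[31, 7, 22] [-0.0, 0.0, 0.0]
```

```bash
python3 -m crank '[19,4,2,0.078,-0.105,-0.048,0, 19,5,0,0.078,-0.105,-0.048,0, 18,6,-3,0.078,-0.105,-0.048,0, 18,6,-5,0.078,-0.105,-0.048,0, 17,7,-8,0.078,-0.105,-0.048,0, 15,7,-10,0.078,-0.105,-0.048,0, 14,7,-12,0.078,-0.105,-0.048,0, 12,6,-14,0.078,-0.105,-0.048,0]'; python3 - <<'E'
from h import *
st(); T=att2(-90,55)
plan([(3,W(-.12,.29,.035),T),(4,W(.02,.29,.035),T)])
E
```

```text
time_s: 2.85
eef_pos: [0.4414, 0.2054, 0.1398]
ee_rot: [0.294, 0.671, 0.567, -0.377]
contact_force: [0.3, -0.3, 0.5]
grip_width: 0.002
t 2.85 world [0.441 0.205 0.14 ] stand [-0.117  0.32   0.14 ] z [ 0.839  0.021 -0.544] y [ 0.004 -0.999 -0.033] q [ 0.71  0.69  1.42 -0.56  1.87  0.95] F [ 0.28 -0.34  0.54] g 0.0
[30, 11, 18] [-0.007, 0.012, 0.008]
[29, 11, 18] [-0.007, 0.012, 0.008]
[29, 11, 19] [-0.007, 0.012, 0.008]
[-20, 0, 29] [0.0, 0.0, 0.0]
[-20, 0, 29] [0.0, 0.0, 0.0]
[-20, 0, 29] [0.0, 0.0, 0.0]
[-20, 0, 29] [0.0, 0.0, 0.0]
```

```bash
python3 -m crank '[30,11,18,-0.007,0.012,0.008,0, 29,11,18,-0.007,0.012,0.008,0, 29,11,19,-0.007,0.012,0.008,0]'; python3 - <<'E'
from h import *
st(); T=att2(-90,55)
plan([(6,W(.02,.29,.035),T)])
for n in('top','side'):
  c=snap(n,n+'1'); im=cv2.cvtColor(c['image'],cv2.COLOR_RGB2BGR); im=im[100:290,80:330] if n=='top' else im[120:320,150:400]
  cv2.imwrite(f'pics/{n}1z.png',cv2.resize(im,None,fx=3,fy=3))
E
```

```text
time_s: 3.22
eef_pos: [0.4755, 0.2058, 0.0282]
ee_rot: [0.295, 0.681, 0.569, -0.354]
contact_force: [-1.2, 0.3, -0.3]
grip_width: 0.001
t 3.225 world [0.476 0.206 0.028] stand [-0.124  0.287  0.028] z [ 0.818 -0.    -0.575] y [-0.001 -1.    -0.001] q [ 0.68  0.81  1.45 -0.56  1.68  1.04] F [-1.23  0.33 -0.33] g 0.0
[-15, -1, 19] [0.0, -0.0, 0.0]
[-15, -1, 19] [0.0, -0.0, 0.0]
[-15, -1, 19] [0.0, -0.0, 0.0]
[-15, -1, 19] [0.0, -0.0, 0.0]
[-15, -1, 19] [0.0, -0.0, 0.0]
[-15, -1, 19] [0.0, -0.0, 0.0]
```

View pics/side1z.png

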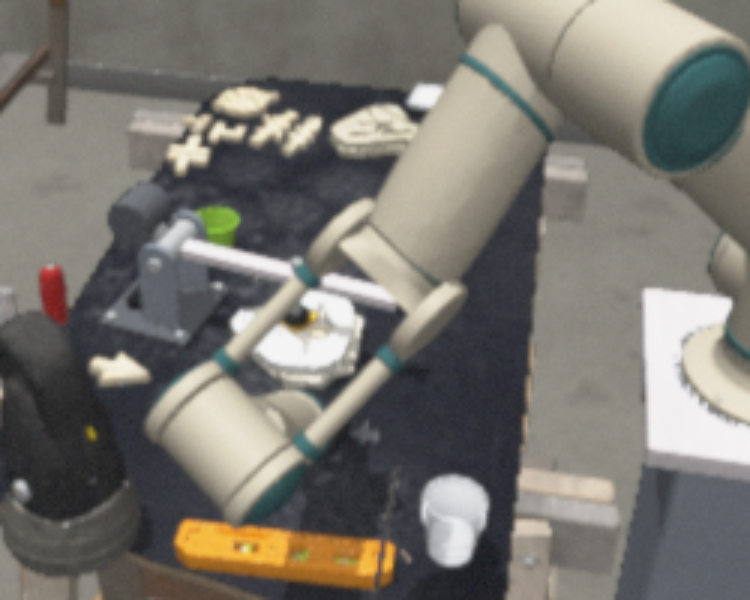

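View pics/top1z.png

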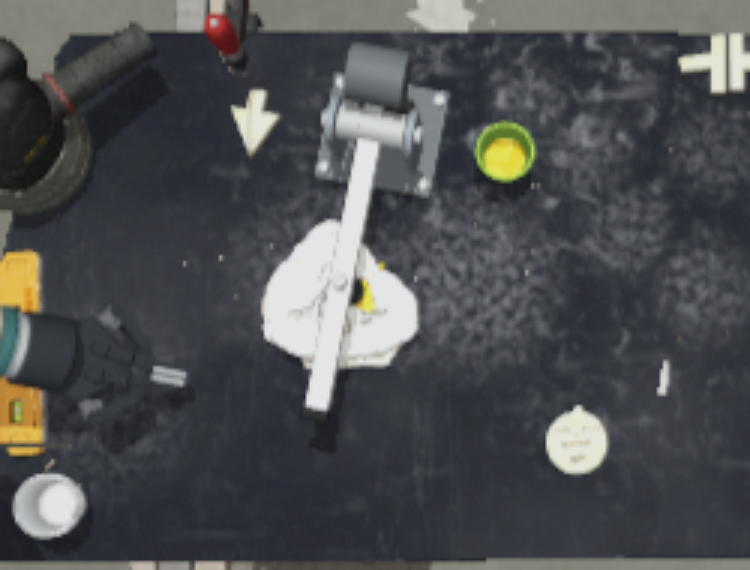

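```bash
python3 -m crank '[-15,-1,19,0,0,0,0, -15,-1,19,0,0,0,0, -15,-1,19,0,0,0,0, -15,-1,19,0,0,0,0, -15,-1,19,0,0,0,0, -15,-1,19,0,0,0,0]'; python3 - <<'E'
from h import *
st(); c=snap('top','top2'); cv2.imwrite('pics/top2z.png',cv2.resize(cv2.cvtColor(c['image'],cv2.COLOR_RGB2BGR)[100:290,80:330],None,fx=3,fy=3))
T=att2(-90,55)
plan([(3,W(.02,.29,.08),T)]+[(2,W(.02,.283*np.cos(t)+.02*np.sin(t),.1+.283*np.sin(t)-.03),T) for t in (.2,.4,.6,.8,1.,1.15)])
E
```

```text
time_s: 4.08
eef_pos: [0.4416, 0.0613, 0.0419]
ee_rot: [0.296, 0.68, 0.569, -0.356]
contact_force: [-0.6, -0.2, -0.1]
grip_width: -0.005
t 4.075 world [0.442 0.061 0.042] stand [0.025 0.294 0.042] z [ 0.82  -0.    -0.572] y [-0.002 -1.    -0.002] q [ 0.54  0.68  1.76 -0.67  1.49  1.06] F [-0.59 -0.17 -0.1 ] g -0.0
[-9, 2, -9] [-0.001, 0.002, 0.001]
[-9, 2, -9] [-0.001, 0.002, 0.001]
[-9, 2, -9] [-0.001, 0.002, 0.001]
[-19, 4, -13] [0.0, -0.0, -0.0]
[-19, 4, -13] [0.0, -0.0, -0.0]
[-22, 6, -15] [0.0, -0.0, -0.0]
[-22, 6, -15] [0.0, -0.0, -0.0]
[-20, 12, -14] [0.0, -0.0, -0.0]
[-20, 12, -14] [0.0, -0.0, -0.0]
[-18, 17, -12] [0.0, -0.0, -0.0]
[-18, 17, -12] [0.0, -0.0, -0.0]
[-14, 21, -10] [0.0, -0.0, -0.0]
[-14, 21, -10] [0.0, -0.0, -0.0]
[-8, 18, -6] [0.0, -0.0, -0.0]
[-8, 18, -6] [0.0, -0.0, -0.0]
```

View pics/top2z.png

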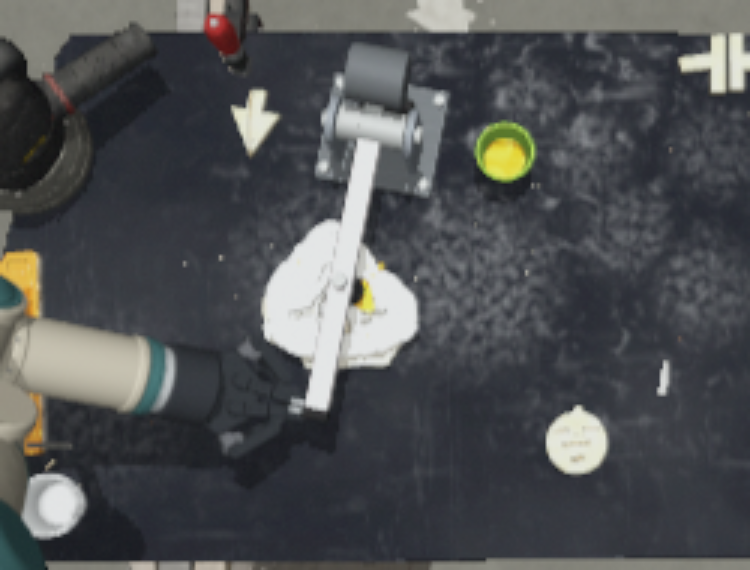

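```bash
python3 -m crank '[-9,4,-9,0,0,0,0, -9,4,-9,0,0,0,0, -9,3,-9,0,0,0,0, -11,2,-8,0,0,0,0, -11,2,-8,0,0,0,0, -11,2,-8,0,0,0,0, -12,3,-8,0,0,0,0, -12,3,-8,0,0,0,0, -12,3,-8,0,0,0,0]'; python3 - <<'E'
from h import *
st(); c=snap('top','top3'); cv2.imwrite('pics/top3z.png',cv2.resize(cv2.cvtColor(c['image'],cv2.COLOR_RGB2BGR)[100:290,80:330],None,fx=3,fy=3))
c=snap('side','side3'); cv2.imwrite('pics/side3z.png',cv2.resize(cv2.cvtColor(c['image'],cv2.COLOR_RGB2BGR)[120:320,150:400],None,fx=3,fy=3))
T=att2(-90,55)
plan([(4,W(.025,.283*np.cos(t)+.02*np.sin(t),.1+.283*np.sin(t)-.03),T) for t in (.6,.8,1.,1.15)])
E
```

```text
time_s: 5.25
eef_pos: [0.4704, 0.0638, 0.1738]
ee_rot: [0.296, 0.681, 0.569, -0.355]
contact_force: [-0.7, 1.4, -1.6]
grip_width: 0.002
t 5.25 world [0.47  0.064 0.174] stand [0.017 0.266 0.174] z [ 0.819 -0.001 -0.573] y [-0.002 -1.    -0.   ] q [ 0.52  0.54  1.6  -0.69  1.71  0.86] F [-0.66  1.37 -1.62] g 0.0
[-12, 5, -6] [0.0, 0.0, -0.0]
[-12, 5, -6] [0.0, 0.0, -0.0]
[-12, 5, -6] [0.0, 0.0, -0.0]
[-12, 5, -6] [0.0, 0.0, -0.0]
[-9, 8, -6] [0.0, 0.0, 0.0]
[-9, 8, -6] [0.0, 0.0, 0.0]
[-9, 8, -6] [0.0, 0.0, 0.0]
[-9, 8, -6] [0.0, 0.0, 0.0]
[-7, 10, -5] [0.0, 0.0, 0.0]
[-7, 10, -5] [0.0, 0.0, 0.0]
[-7, 10, -5] [0.0, 0.0, 0.0]
[-7, 10, -5] [0.0, 0.0, 0.0]
[-4, 9, -3] [0.0, 0.0, 0.0]
[-4, 9, -3] [0.0, 0.0, 0.0]
[-4, 9, -3] [0.0, 0.0, 0.0]
[-4, 9, -3] [0.0, 0.0, 0.0]
```

View pics/top3z.png

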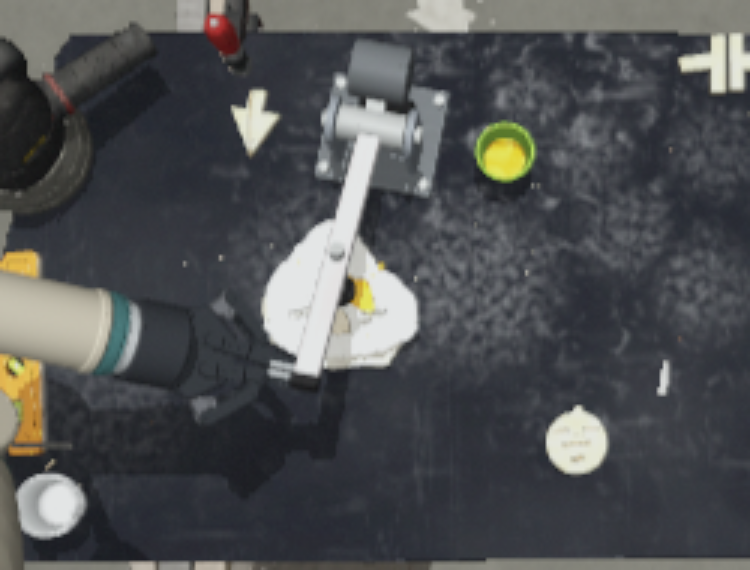

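View pics/side3z.png

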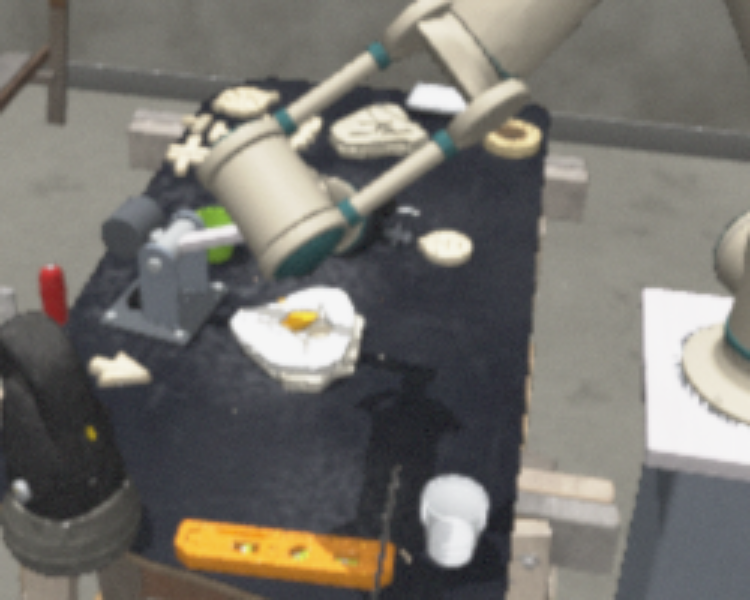

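```bash
python3 -m crank '[-13,5,-5,0,0,0,0, -13,5,-5,0,0,0,0, -13,5,-5,0,0,0,0, -12,6,-5,0,0,0,0, -10,8,-5,0,0,0,0, -10,8,-5,0,0,0,0, -10,8,-5,0,0,0,0, -9,9,-5,0,0,0,0, -8,10,-4,0,0,0,0]'; python3 - <<'E'
from h import *
st(); c=snap('top','top4'); cv2.imwrite('pics/top4z.png',cv2.resize(cv2.cvtColor(c['image'],cv2.COLOR_RGB2BGR)[100:290,80:330],None,fx=3,fy=3))
T=att2(-90,55)
plan([(4,W(.025,.283*np.cos(t)+.02*np.sin(t),.1+.283*np.sin(t)-.03),T) for t in (1.,1.15)])
E
```

```text
time_s: 6.48
eef_pos: [0.5343, 0.0312, 0.2857]
ee_rot: [0.296, 0.681, 0.569, -0.353]
contact_force: [1.1, 7.6, -1.5]
grip_width: 0.004
t 6.475 world [0.534 0.031 0.286] stand [0.037 0.198 0.286] z [ 0.817 -0.003 -0.576] y [-0.003 -1.     0.   ] q [ 0.43  0.49  1.37 -0.77  1.85  0.61] F [ 1.09  7.57 -1.46] g 0.0
[-3, 7, -6] [0.001, -0.001, -0.0]
[-3, 7, -6] [0.001, -0.001, -0.0]
[-3, 7, -6] [0.001, -0.001, -0.0]
[-3, 7, -6] [0.001, -0.001, -0.0]
[-4, 9, -3] [0.0, 0.0, 0.0]
[-4, 9, -3] [0.0, 0.0, 0.0]
[-4, 9, -3] [0.0, 0.0, 0.0]
[-4, 9, -3] [0.0, 0.0, 0.0]
```

View pics/top4z.png

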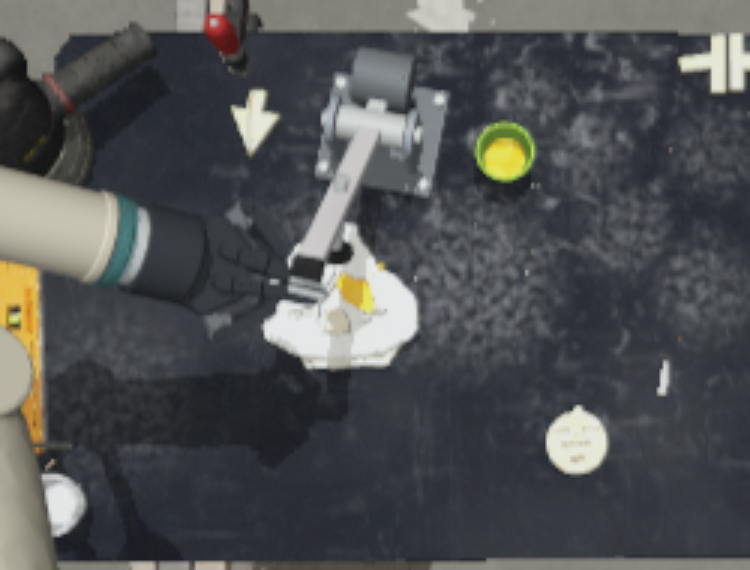

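```bash
python3 -m crank '[-3,4,-9,0,0,0,0, -4,8,-8,0,0,0,0, -4,8,-6,0,0,0,0, -4,9,-5,0,0,0,0, -4,9,-4,0,0,0,0, -4,9,-3,0,0,0,0, -4,9,-3,0,0,0,0, -4,9,-3,0,0,0,0, -3,9,-3,0,0,0,0]'; python3 - <<'E'
from h import *
st(); c=snap('top','top5'); cv2.imwrite('pics/top5z.png',cv2.resize(cv2.cvtColor(c['image'],cv2.COLOR_RGB2BGR)[100:290,80:330],None,fx=3,fy=3))
c=snap('side','side5'); cv2.imwrite('pics/side5z.png',cv2.resize(cv2.cvtColor(c['image'],cv2.COLOR_RGB2BGR)[120:320,150:400],None,fx=3,fy=3))
E
```

```text
time_s: 7.65
eef_pos: [0.6157, 0.0323, 0.3453]
ee_rot: [0.297, 0.681, 0.567, -0.355]
contact_force: [0.2, -0.1, -0.6]
grip_width: 0.001
t 7.65 world [0.616 0.032 0.345] stand [0.022 0.118 0.345] z [ 0.82  -0.001 -0.572] y [ 0.    -1.     0.002] q [ 0.39  0.57  1.08 -0.85  1.97  0.42] F [ 0.25 -0.14 -0.59] g 0.0
```

View pics/top5z.png

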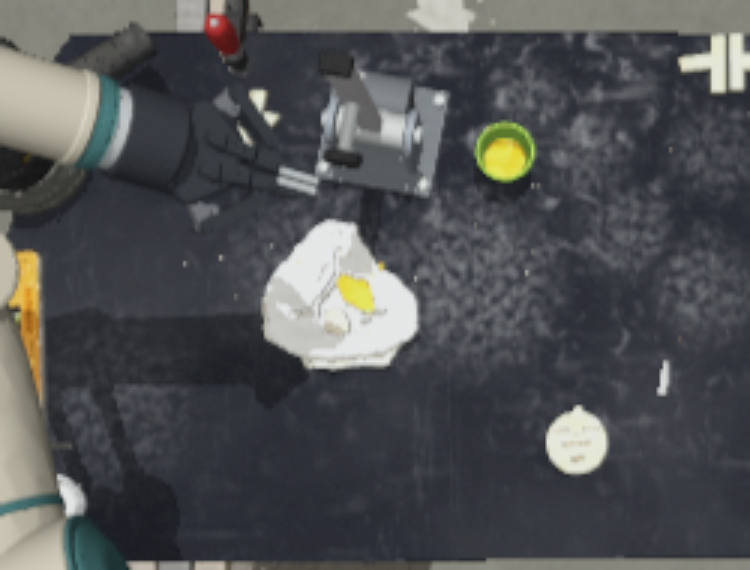

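View pics/side5z.png

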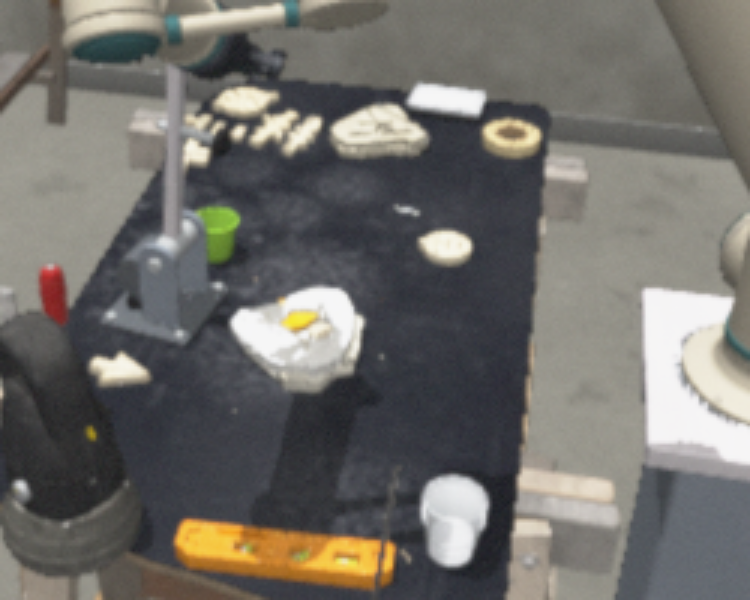

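```bash
cat > m.py <<'E'
from h import *
def mould(f,zr=(.02,.05),show=True,lo=-.13,hi=.28):
    c=dict(np.load(f'pics/{f}.npz')); P=pts(c); I=c['image'].astype(int); s=S(P)
    m=(I.min(2)>70)&(s[...,0]>lo)&(s[...,0]<hi)&(s[...,1]>.07)&(s[...,1]<.28)&(s[...,2]>zr[0])&(s[...,2]<zr[1])
    n,lab,stt,_=cv2.connectedComponentsWithStats(m.astype(np.uint8)); k=1+np.argmax(stt[1:,4]); m=lab==k
    # pixel centroid, cast on median height
    q=s[m]; print(f,'n',m.sum(),'off',q[:,0].min().round(3),q[:,0].max().round(3),'dist',q[:,1].min().round(3),q[:,1].max().round(3),'zmed',np.median(q[:,2]).round(3))
    cnt=max(cv2.findContours(m.astype(np.uint8),cv2.RETR_EXTERNAL,cv2.CHAIN_APPROX_NONE)[0],key=cv2.contourArea)[:,0]
    poly=s[cnt[:,1],cnt[:,0],:2]
    M=cv2.moments(poly.astype(np.float32).reshape(-1,1,2)); cen=(M['m10']/M['m00'],M['m01']/M['m00']); mbb=cv2.minAreaRect(poly.astype(np.float32))
    print(' centroid',np.round(cen,3),'bbox mid',((poly.min(0)+poly.max(0))/2).round(3),'minrect',mbb,'r',np.round([np.linalg.norm(poly-cen,axis=1).min(),np.linalg.norm(poly-cen,axis=1).max()],3))
    if show:
        for d in np.arange(.1,.26,.01):
            k=abs(poly[:,1]-d)<.006
            if k.any(): print('  d',d.round(2),poly[k,0].min().round(3),poly[k,0].max().round(3))
    return poly
E
python3 - <<'E'
from m import *
mould('top5'); mould('side5')
E
```

```text
top5 n 1616 off -0.085 0.078 dist 0.091 0.244 zmed 0.034
 centroid [-0.01   0.172] bbox mid [-0.004  0.167] minrect ((-0.010315658524632454, 0.18140727281570435), (0.15384796261787415, 0.15042921900749207), 36.768001556396484) r [0.051 0.09 ]
  d 0.1 -0.048 -0.001
  d 0.11 -0.054 0.012
  d 0.12 -0.062 0.017
  d 0.13 -0.065 0.038
  d 0.14 -0.073 0.054
  d 0.15 -0.079 0.065
  d 0.16 -0.083 0.074
  d 0.17 -0.085 0.075
  d 0.18 -0.083 0.077
  d 0.19 -0.081 0.078
  d 0.2 -0.079 0.073
  d 0.21 -0.081 0.068
  d 0.22 -0.08 0.053
  d 0.23 -0.068 0.052
  d 0.24 -0.049 0.012
side5 n 891 off -0.088 0.087 dist 0.094 0.245 zmed 0.036
 centroid [-0.007  0.178] bbox mid [-0.     0.169] minrect ((-0.008136454969644547, 0.18512634932994843), (0.15522390604019165, 0.1489456295967102), 38.70155334472656) r [0.049 0.095]
  d 0.1 -0.043 0.006
  d 0.11 -0.05 0.01
  d 0.12 -0.054 0.02
  d 0.13 -0.062 0.036
  d 0.14 -0.066 0.042
  d 0.15 -0.071 0.066
  d 0.16 -0.074 0.073
  d 0.17 -0.078 0.074
  d 0.18 -0.079 0.087
  d 0.19 -0.088 0.087
  d 0.2 -0.082 0.077
  d 0.21 -0.087 0.075
  d 0.22 -0.077 0.057
  d 0.23 -0.077 0.057
  d 0.24 -0.062 0.04
  d 0.25 -0.019 0.013
```

```bash
python3 - <<'E'
from k import *
L=np.load('L.npy')
for p in((-.15,.172,.12),(-.13,.172,.015),(.04,.172,.015)): print(p,[s.round(2).tolist() for s in ik(W(*p),att(0),L,n=10)])
T=att2(-90,55)
plan([(3,W(-.06,.172,.34),T),(6,W(-.15,.172,.15),att(0))])
E
```

```text
(-0.15, 0.172, 0.12) [[0.23, 0.38, 1.55, -0.0, 1.21, 0.41]]
(-0.13, 0.172, 0.015) [[0.2, 0.44, 1.75, -0.0, 0.95, 0.38]]
(0.04, 0.172, 0.015) [[-0.08, 0.37, 1.88, -0.0, 0.89, 0.1]]
[17, -18, -21] [0.0, 0.001, -0.001]
[17, -18, -21] [0.0, 0.001, -0.001]
[17, -18, -21] [0.0, 0.001, -0.001]
[35, 0, 6] [0.0, 0.16, 0.0]
[33, 0, 11] [0.0, 0.16, 0.0]
[31, 0, 16] [0.0, 0.16, 0.0]
[28, 0, 21] [0.0, 0.16, 0.0]
[24, 0, 25] [0.0, 0.16, 0.0]
[20, 0, 29] [0.0, 0.16, 0.0]
```

```bash
python3 -m crank '[17,-18,-21,0,0,0,0, 17,-18,-21,0,0,0,0, 17,-18,-21,0,0,0,0, 35,0,6,0,0.16,0,0, 33,0,11,0,0.16,0,0, 31,0,16,0,0.16,0,60, 28,0,21,0,0.16,0,60, 24,0,25,0,0.16,0,60, 20,0,29,0,0.16,0,60, 0,0,0,0,0,0,60]'; python3 - <<'E'
from h import *
st()
plan([(6,W(-.14,.172,.016),att(0)),(2,W(-.095,.172,.016),att(0))])
c=snap('top','top6'); cv2.imwrite('pics/top6z.png',cv2.resize(cv2.cvtColor(c['image'],cv2.COLOR_RGB2BGR)[100:290,80:330],None,fx=3,fy=3))
E
```

```text
time_s: 9.0
eef_pos: [0.5903, 0.2195, 0.1436]
ee_rot: [-0.008, 0.768, 0.64, 0.008]
contact_force: [0.3, -0.3, -0.5]
grip_width: 0.705
t 9.0 world [0.59  0.219 0.144] stand [-0.158  0.176  0.144] z [-0.023  0.002 -1.   ] y [ 0.001 -1.    -0.002] q [0.23 0.39 1.49 0.02 1.26 0.41] F [ 0.28 -0.26 -0.53] g 0.7
[-3, 1, 21] [-0.0, -0.004, -0.0]
[-3, 1, 21] [-0.0, -0.004, -0.0]
[-3, 1, 21] [-0.0, -0.004, -0.0]
[-3, 1, 21] [-0.0, -0.004, -0.0]
[-3, 1, 21] [-0.0, -0.004, -0.0]
[-3, 1, 21] [-0.0, -0.004, -0.0]
[-22, 0, 0] [0.0, 0.0, 0.0]
[-22, 0, 0] [0.0, 0.0, 0.0]
```

View pics/top6z.png

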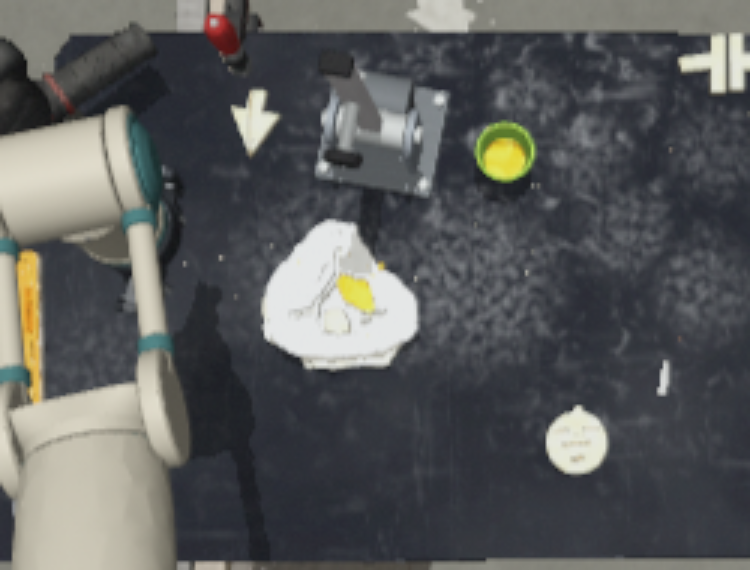

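```bash
python3 -m crank '[-3,1,22,0,-0.004,0,60, -3,1,22,0,-0.004,0,60, -3,1,22,0,-0.004,0,60, -3,1,22,0,-0.004,0,60, -3,1,22,0,-0.004,0,60, -3,0,16,0,-0.004,0,60, 0,0,4,0,0,0,60]'; python3 - <<'E'
from h import *
st()
plan([(2,W(-.1,.172,.008),att(0)),(10,W(.033,.172,.008),att(0))])
c=snap('side','side7'); cv2.imwrite('pics/side7z.png',cv2.resize(cv2.cvtColor(c['image'],cv2.COLOR_RGB2BGR)[120:320,150:400],None,fx=3,fy=3))
E
```

```text
time_s: 9.93
eef_pos: [0.6078, 0.2123, 0.0232]
ee_rot: [0.01, 0.764, 0.646, 0.006]
contact_force: [-0.1, -0.2, -0.8]
grip_width: 0.703
t 9.925 world [0.608 0.212 0.023] stand [-0.154  0.158  0.023] z [ 0.004 -0.023 -1.   ] y [-0.014 -1.     0.023] q [ 0.24  0.51  1.61 -0.02  1.    0.41] F [-0.07 -0.17 -0.8 ] g 0.7
[-27, -8, 8] [0.012, 0.002, 0.007]
[-27, -7, 8] [0.012, 0.002, 0.007]
[-13, 0, 0] [0.0, -0.0, 0.0]
[-13, 0, 0] [0.0, -0.0, 0.0]
[-13, 0, 0] [0.0, -0.0, 0.0]
[-13, 0, 0] [0.0, -0.0, 0.0]
[-13, 0, 0] [0.0, -0.0, 0.0]
[-13, 0, 0] [0.0, -0.0, 0.0]
[-13, 0, 0] [0.0, -0.0, 0.0]
[-13, 0, 0] [0.0, -0.0, 0.0]
[-13, 0, 0] [0.0, -0.0, 0.0]
[-13, 0, 0] [0.0, -0.0, 0.0]
```

View pics/side7z.png

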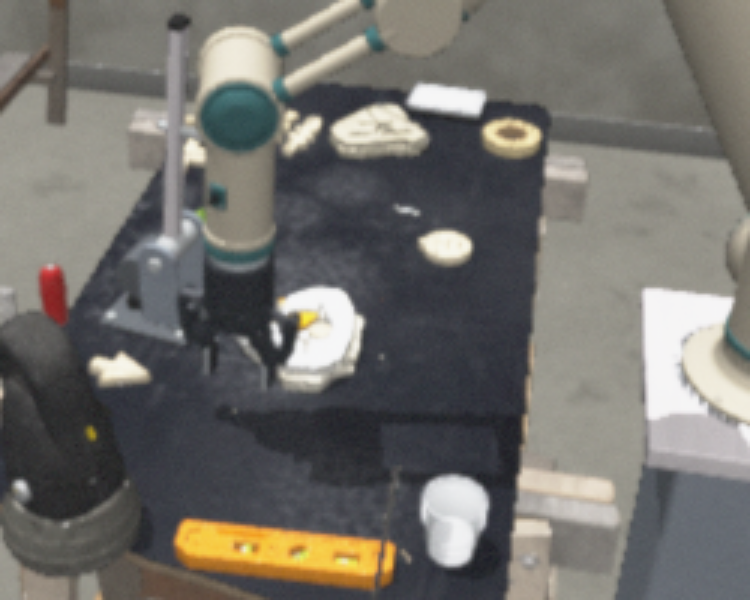

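```bash
python3 -m crank '[-10,-8,6,0.012,0,0.007,60, -10,-7,6,0.012,0,0.007,60, -4,0,2,0,0,0,60]'; python3 - <<'E'
from h import *
st()
plan([(2,W(-.1,.172,.008),att(0)),(10,W(.033,.172,.008),att(0))])
E
```

```text
time_s: 10.35
eef_pos: [0.5891, 0.1904, 0.0102]
ee_rot: [0.001, 0.768, 0.64, -0.001]
contact_force: [-0.4, -0.1, 0.1]
grip_width: 0.704
t 10.35 world [0.589 0.19  0.01 ] stand [-0.129  0.172  0.01 ] z [ 0.003 -0.001 -1.   ] y [ 0.    -1.     0.001] q [ 0.2   0.5   1.67 -0.    0.98  0.39] F [-0.41 -0.14  0.12] g 0.7
[-14, 0, 1] [0.0, 0.002, -0.0]
[-14, 0, 1] [0.0, 0.002, -0.0]
[-13, 0, 0] [0.0, 0.0, -0.0]
[-13, 0, 0] [0.0, 0.0, -0.0]
[-13, 0, 0] [0.0, 0.0, -0.0]
[-13, 0, 0] [0.0, 0.0, -0.0]
[-13, 0, 0] [0.0, 0.0, -0.0]
[-13, 0, 0] [0.0, 0.0, -0.0]
[-13, 0, 0] [0.0, 0.0, -0.0]
[-13, 0, 0] [0.0, 0.0, -0.0]
[-13, 0, 0] [0.0, 0.0, -0.0]
[-13, 0, 0] [0.0, 0.0, -0.0]
```

Push slowly, first half.

```bash
python3 -m crank '[-12,0,0,0,0,0,60, -12,0,0,0,0,0,60, -8,0,0,0,0,0,60, -8,0,0,0,0,0,60, -8,0,0,0,0,0,60, -8,0,0,0,0,0,60, -8,0,0,0,0,0,60, -8,0,0,0,0,0,60, -8,0,0,0,0,0,60, -8,0,0,0,0,0,60]'; python3 - <<'E'
from m import *
st(); c=snap('top','top8'); cv2.imwrite('pics/top8z.png',cv2.resize(cv2.cvtColor(c['image'],cv2.COLOR_RGB2BGR)[100:290,80:330],None,fx=3,fy=3))
mould('top8',show=False); snap('side','side8'); mould('side8',show=False)
plan([(10,W(.033,.172,.01),att(0))])
E
```

```text
time_s: 11.6
eef_pos: [0.5729, 0.0972, 0.0114]
ee_rot: [0.002, 0.769, 0.64, -0.0]
contact_force: [0.8, -0.5, -0.1]
grip_width: 0.704
t 11.6 world [0.573 0.097 0.011] stand [-0.034  0.172  0.011] z [ 0.003 -0.003 -1.   ] y [ 0.001 -1.     0.003] q [ 0.05  0.45  1.76 -0.    0.93  0.24] F [ 0.78 -0.53 -0.12] g 0.7
top8 n 918 off -0.026 0.078 dist 0.09 0.244 zmed 0.033
 centroid [0.019 0.173] bbox mid [0.026 0.167] minrect ((0.01935703307390213, 0.16037827730178833), (0.15141385793685913, 0.10387809574604034), 77.13582611083984) r [0.023 0.089]
side8 n 731 off -0.086 0.072 dist 0.095 0.251 zmed 0.036
 centroid [-0.019  0.18 ] bbox mid [-0.007  0.173] minrect ((-0.0013229064643383026, 0.18228907883167267), (0.15318334102630615, 0.14894331991672516), 25.461366653442383) r [0.013 0.095]
[-7, 0, 0] [0.0, 0.0, -0.0]
[-7, 0, 0] [0.0, 0.0, -0.0]
[-7, 0, 0] [0.0, 0.0, -0.0]
[-7, 0, 0] [0.0, 0.0, -0.0]
[-7, 0, 0] [0.0, 0.0, -0.0]
[-7, 0, 0] [0.0, 0.0, -0.0]
[-7, 0, 0] [0.0, 0.0, -0.0]
[-7, 0, 0] [0.0, 0.0, -0.0]
[-7, 0, 0] [0.0, 0.0, -0.0]
[-7, 0, 0] [0.0, 0.0, -0.0]
```

View pics/top8z.png

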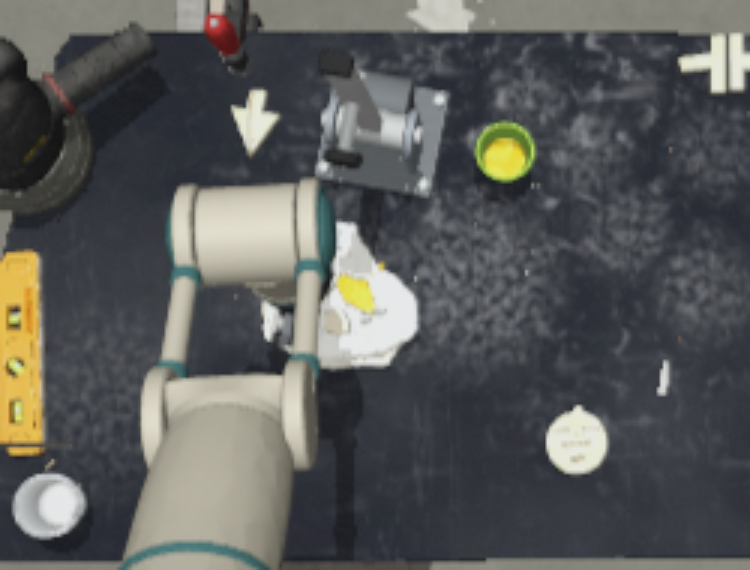

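```bash
python3 - <<'E'
import cv2
im=cv2.imread('pics/side8.png')[170:270,190:310]; cv2.imwrite('pics/side8z.png',cv2.resize(im,None,fx=6,fy=6,interpolation=cv2.INTER_CUBIC))
E
```

```text
(no output)
```

View pics/side8z.png

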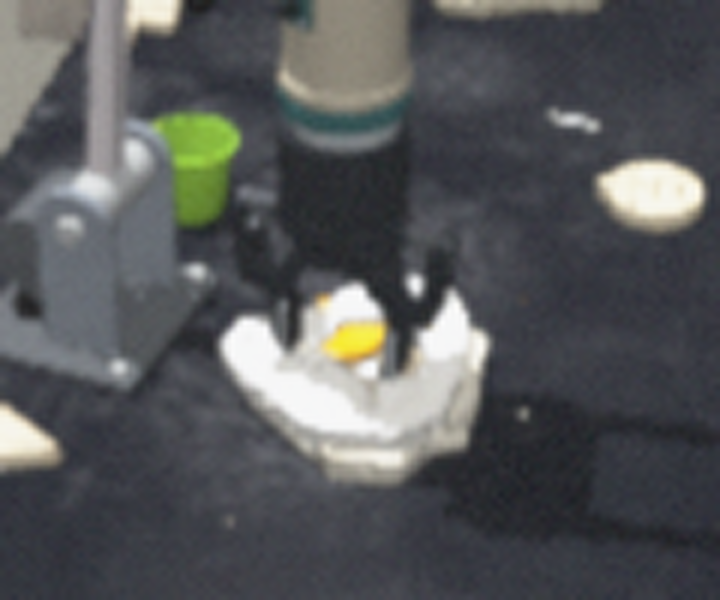

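```bash
python3 - <<'E'
from h import *
c=dict(np.load('pics/top5.npz'));s=S(pts(c)).reshape(-1,3);I=c['image'].reshape(-1,3).min(1)
for d in(.14,.17,.2,.22):
    print(d,[(o.round(3),s[k,2].mean().round(3)) for o in np.arange(-.1,.1,.015) if (k:=(abs(s[:,1]-d)<.007)&(abs(s[:,0]-o)<.007)).any()])
c=dict(np.load('pics/top6.npz'));s=S(pts(c)).reshape(-1,3)
# finger tips lowest z in side7 around tool
c=dict(np.load('pics/side7.npz'));s=S(pts(c));I=c['image'].astype(int)
m=(abs(s[...,0]+.154)<.05)&(abs(s[...,1]-.158)<.08)&(s[...,2]>.012)&(s[...,2]<.12)&(I.max(2)<120)
for z in np.arange(.01,.11,.01):
    k=m&(abs(s[...,2]-z)<.005); 
    if k.any(): print('z',z.round(2),k.sum(),'off',np.percentile(s[k][:,0],[5,50,95]).round(3),'dist',s[k][:,1].min().round(3),s[k][:,1].max().round(3))
E
```

```text
0.14 [(np.float64(-0.1), np.float64(0.363)), (np.float64(-0.085), np.float64(0.309)), (np.float64(-0.07), np.float64(0.342)), (np.float64(-0.055), np.float64(0.186)), (np.float64(-0.04), np.float64(0.259)), (np.float64(-0.025), np.float64(0.033)), (np.float64(-0.01), np.float64(0.033)), (np.float64(0.005), np.float64(0.035)), (np.float64(0.02), np.float64(0.034)), (np.float64(0.035), np.float64(0.034)), (np.float64(0.05), np.float64(0.017)), (np.float64(0.065), np.float64(0.0)), (np.float64(0.08), np.float64(-0.002)), (np.float64(0.095), np.float64(0.0))]
0.17 [(np.float64(-0.1), np.float64(0.0)), (np.float64(-0.085), np.float64(0.259)), (np.float64(-0.07), np.float64(0.29)), (np.float64(-0.055), np.float64(0.148)), (np.float64(-0.04), np.float64(0.033)), (np.float64(-0.025), np.float64(0.027)), (np.float64(-0.01), np.float64(0.022)), (np.float64(0.005), np.float64(0.027)), (np.float64(0.02), np.float64(0.028)), (np.float64(0.035), np.float64(0.034)), (np.float64(0.05), np.float64(0.035)), (np.float64(0.065), np.float64(0.035)), (np.float64(0.08), np.float64(0.006)), (np.float64(0.09
[... 712 characters left out ...]
float64(-0.055), np.float64(0.033)), (np.float64(-0.04), np.float64(0.035)), (np.float64(-0.025), np.float64(0.035)), (np.float64(-0.01), np.float64(0.034)), (np.float64(0.005), np.float64(0.035)), (np.float64(0.02), np.float64(0.034)), (np.float64(0.035), np.float64(0.029)), (np.float64(0.05), np.float64(0.02)), (np.float64(0.065), np.float64(0.002)), (np.float64(0.08), np.float64(0.001)), (np.float64(0.095), np.float64(0.001))]
z 0.06 4 off [-0.162 -0.161 -0.15 ] dist 0.129 0.198
z 0.07 27 off [-0.164 -0.159 -0.144] dist 0.118 0.205
z 0.08 28 off [-0.164 -0.159 -0.143] dist 0.119 0.206
z 0.09 26 off [-0.165 -0.16  -0.145] dist 0.12 0.206
z 0.1 26 off [-0.164 -0.162 -0.15 ] dist 0.119 0.216
```

```bash
python3 - <<'E'
from h import *
def low(f,p,rad=.07):
    c=dict(np.load(f'pics/{f}.npz'));P=pts(c)
    m=(np.linalg.norm(P[...,:2]-np.array(p)[:2],axis=-1)<rad)&(abs(P[...,2]-p[2])<.09)&(P[...,2]>.012)
    print(f,p,m.sum(),'z pct',np.percentile(P[m][:,2],[0,1,3,10]).round(3), 'proj',np.round(proj(c,p),1))
low('side0',[.247,.519,.2]); low('side7',[.608,.212,.023],.06); low('side8',[.573,.097,.011],.06)
im=cv2.imread('pics/side7.png')[195:265,190:270]; cv2.imwrite('pics/s7z.png',cv2.resize(im,None,fx=8,fy=8,interpolation=cv2.INTER_CUBIC))
c=dict(np.load('pics/side7.npz'));P=pts(c);s=S(P)
for u in range(210,250,3): print(u,[tuple(s[v,u].round(3).tolist()) for v in range(228,250,5)])
E
```

```text
side0 [0.247, 0.519, 0.2] 174 z pct [0.244 0.245 0.246 0.251] proj [340.6 300.2]
side7 [0.608, 0.212, 0.023] 154 z pct [0.057 0.063 0.065 0.07 ] proj [228.2 253.9]
side8 [0.573, 0.097, 0.011] 638 z pct [0.012 0.016 0.019 0.026] proj [245.6 237.5]
210 [(-0.035, 0.028, 0.012), (-0.065, 0.043, 0.014), (-0.076, 0.048, 0.001), (-0.101, 0.061, 0.0), (-0.131, 0.077, 0.006)]
213 [(-0.162, 0.108, 0.124), (-0.045, 0.045, 0.001), (-0.074, 0.06, 0.003), (-0.101, 0.073, 0.005), (-0.121, 0.083, 0.0)]
216 [(-0.148, 0.112, 0.115), (-0.166, 0.12, 0.109), (-0.067, 0.068, 0.001), (-0.093, 0.081, 0.001), (-0.117, 0.093, -0.0)]
219 [(-0.169, 0.134, 0.136), (-0.161, 0.129, 0.109), (-0.164, 0.13, 0.09), (-0.163, 0.129, 0.068), (-0.118, 0.105, 0.005)]
222 [(-0.17, 0.145, 0.14), (-0.144, 0.132, 0.098), (-0.144, 0.131, 0.076), (-0.091, 0.104, 0.007), (-0.111, 0.113, 0.002)]
225 [(-0.163, 0.153, 0.138), (-0.031, 0.088, 0.004), (-0.055, 0.099, 0.002), (-0.083, 0.112, 0.003), (-0.109, 0.124, 0.004)]
228 [(-0.162, 0.163, 0.14), (-0.026, 0.098, 0.004), (-0.053, 0.11, 0.003), (-0.083, 0.124, 0.007), (-0.107, 0.135,
[... 175 characters left out ...]
, 0.128), (-0.047, 0.131, 0.006), (-0.07, 0.142, 0.003), (-0.096, 0.153, 0.003)]
237 [(-0.161, 0.194, 0.148), (-0.164, 0.195, 0.131), (-0.163, 0.195, 0.109), (-0.163, 0.195, 0.089), (-0.164, 0.195, 0.069)]
240 [(-0.136, 0.193, 0.131), (-0.145, 0.198, 0.118), (-0.158, 0.203, 0.109), (-0.157, 0.203, 0.087), (-0.158, 0.203, 0.067)]
243 [(-0.156, 0.213, 0.151), (-0.041, 0.164, 0.034), (-0.163, 0.216, 0.116), (-0.079, 0.18, 0.021), (-0.084, 0.183, 0.004)]
246 [(-0.163, 0.226, 0.159), (-0.164, 0.226, 0.14), (-0.162, 0.226, 0.118), (-0.075, 0.19, 0.022), (-0.084, 0.194, 0.008)]
249 [(-0.147, 0.23, 0.149), (-0.035, 0.185, 0.036), (-0.064, 0.197, 0.038), (-0.075, 0.202, 0.026), (-0.083, 0.205, 0.01)]
```

View pics/s7z.png

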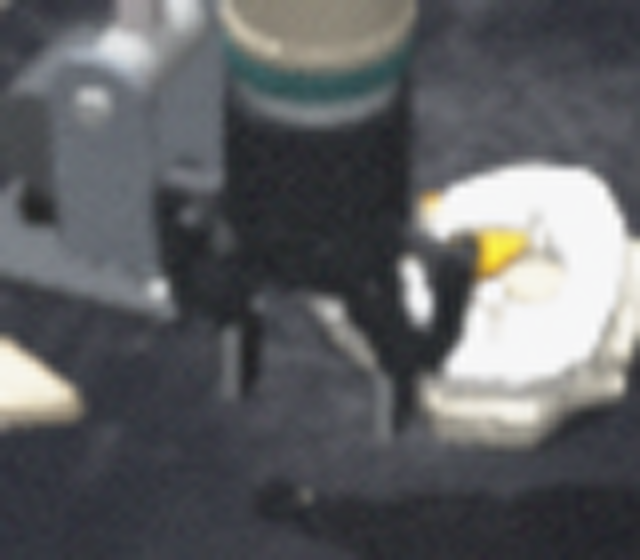

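```bash
python3 - <<'E'
from h import *
c=dict(np.load('pics/top1.npz'));P=pts(c);s=S(P)
print('TCP S',S([.4755,.2058,.0282]),'proj',proj(c,[.4755,.2058,.0282]))
for u in range(130,147,2): print(u,[tuple(s[v,u].round(3).tolist()) for v in (222,224,225,226,228)])
E
```

```text
TCP S [-0.12365788  0.28693     0.0282    ] proj (np.float64(149.75222159894355), np.float64(227.70957393682195))
130 [(-0.176, 0.282, 0.078), (-0.176, 0.288, 0.074), (-0.174, 0.291, 0.079), (-0.175, 0.294, 0.072), (-0.192, 0.299, -0.003)]
132 [(-0.173, 0.28, 0.069), (-0.169, 0.287, 0.077), (-0.17, 0.289, 0.071), (-0.17, 0.292, 0.069), (-0.169, 0.298, 0.067)]
134 [(-0.167, 0.279, 0.067), (-0.164, 0.285, 0.073), (-0.165, 0.288, 0.068), (-0.164, 0.291, 0.068), (-0.164, 0.297, 0.063)]
136 [(-0.162, 0.278, 0.063), (-0.16, 0.284, 0.067), (-0.159, 0.287, 0.067), (-0.158, 0.29, 0.068), (-0.159, 0.296, 0.06)]
138 [(-0.157, 0.277, 0.057), (-0.154, 0.283, 0.067), (-0.154, 0.286, 0.061), (-0.154, 0.289, 0.061), (-0.153, 0.295, 0.06)]
140 [(-0.151, 0.276, 0.058), (-0.148, 0.282, 0.066), (-0.149, 0.285, 0.058), (-0.148, 0.288, 0.058), (-0.161, 0.293, -0.004)]
142 [(-0.157, 0.273, 0.002), (-0.157, 0.279, -0.001), (-0.155, 0.282, 0.003), (-0.155, 0.285, 0.002), (-0.153, 0.292, 0.002)]
144 [(-0.15, 0.272, 0.005), (-0.15, 0.278, 0.003), (-0.15, 0.281, -0.001), (-0.15, 0.284, -0.004), (-0.148, 0.291, -0.0)]
146 [(-0.146, 0.27, -0.001), (-0.143, 0.277, 0.003), (-0.142, 0.28, 0.005), (-0.143, 0.283, -0.0), (-0.141, 0.289, 0.002)]
```

```bash
python3 -m crank '[0,0,-6,0,0,0,60, 30,0,-2,0,0,0,60, 35,0,0,0,0,0,60, 35,0,0,0,0,0,60, 0,0,10,0,0,0,60, 0,0,12,0,0,0,60]'; python3 - <<'E'
from h import *
st(); plan([(3,W(-.135,.172,-.021),att(0))]); c=snap('side','side9');P=pts(c); p=arm.observe()['eef_pos']
m=(np.linalg.norm(P[...,:2]-p[:2],axis=-1)<.06)&(P[...,2]>.012)&(P[...,2]<.1)&(c['image'].max(2)<130)
print(np.percentile(P[m][:,2],[0,1,3,10,30]).round(3))
E
```

```text
time_s: 12.45
eef_pos: [0.5938, 0.1986, -0.0005]
ee_rot: [0.003, 0.769, 0.639, 0.002]
contact_force: [-0.5, 0.0, -0.2]
grip_width: 0.699
t 12.45 world [ 0.594  0.199 -0.001] stand [-0.138  0.169 -0.001] z [ 0.001 -0.007 -1.   ] y [ 0.002 -1.     0.007] q [ 0.21  0.52  1.67 -0.    0.95  0.4 ] F [-0.48  0.01 -0.22] g 0.7
[-1, -1, 7] [0.002, 0.0, -0.001]
[-1, -1, 7] [0.002, 0.0, -0.001]
[-1, -1, 7] [0.002, 0.0, -0.001]
[0.037 0.039 0.041 0.048 0.065]
```

```bash
python3 -m crank '[-1,-1,8,0,0,0,60, -1,-1,8,0,0,0,60, 0,0,5,0,0,0,60]'; python3 - <<'E'
from h import *
st(); c=snap('side','side10');P=pts(c); p=arm.observe()['eef_pos']
m=(np.linalg.norm(P[...,:2]-p[:2],axis=-1)<.06)&(P[...,2]>.009)&(P[...,2]<.1)&(c['image'].max(2)<130)
print(np.percentile(P[m][:,2],[0,1,3,10,30]).round(3))
plan([(3,W(-.1,.172,-.021),att(0)),(10,W(-.03,.172,-.021),att(0))])
im=cv2.cvtColor(c['image'],cv2.COLOR_RGB2BGR)[190:270,190:290]; cv2.imwrite('pics/s10z.png',cv2.resize(im,None,fx=7,fy=7,interpolation=cv2.INTER_CUBIC))
E
```

```text
time_s: 12.88
eef_pos: [0.5893, 0.1943, -0.0252]
ee_rot: [0.002, 0.77, 0.638, -0.0]
contact_force: [0.1, -0.1, 0.1]
grip_width: 0.704
t 12.875 world [ 0.589  0.194 -0.025] stand [-0.133  0.173 -0.025] z [ 0.003 -0.003 -1.   ] y [ 0.005 -1.     0.003] q [ 0.21  0.54  1.7  -0.    0.9   0.4 ] F [ 0.1  -0.1   0.05] g 0.7
[0.009 0.015 0.018 0.028 0.055]
[-11, 0, -2] [0.001, 0.001, -0.002]
[-11, 0, -2] [0.001, 0.001, -0.002]
[-11, 0, -2] [0.001, 0.001, -0.002]
[-7, 0, 0] [0.0, 0.0, -0.0]
[-7, 0, 0] [0.0, 0.0, -0.0]
[-7, 0, 0] [0.0, 0.0, -0.0]
[-7, 0, 0] [0.0, 0.0, -0.0]
[-7, 0, 0] [0.0, 0.0, -0.0]
[-7, 0, 0] [0.0, 0.0, -0.0]
[-7, 0, 0] [0.0, 0.0, -0.0]
[-7, 0, 0] [0.0, 0.0, -0.0]
[-7, 0, 0] [0.0, 0.0, -0.0]
[-7, 0, 0] [0.0, 0.0, -0.0]
```

View pics/s10z.png

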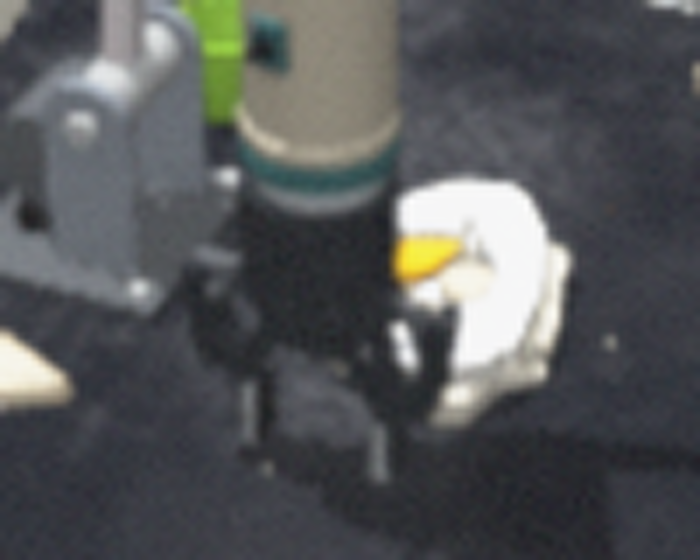

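```bash
python3 -m crank '[-11,0,-1,0,0,0,60, -11,0,-1,0,0,0,60, -8,0,0,0,0,0,60, -8,0,0,0,0,0,60, -8,0,0,0,0,0,60, -8,0,0,0,0,0,60, -8,0,0,0,0,0,60, -8,0,0,0,0,0,60, -8,0,0,0,0,0,60]'; python3 - <<'E'
from m import *
st(); c=snap('top','top11'); cv2.imwrite('pics/top11z.png',cv2.resize(cv2.cvtColor(c['image'],cv2.COLOR_RGB2BGR)[100:290,80:330],None,fx=3,fy=3))
mould('top11',show=False); snap('side','side11'); mould('side11',show=False)
E
```

```text
time_s: 14.05
eef_pos: [0.5736, 0.1137, -0.0229]
ee_rot: [0.001, 0.77, 0.638, 0.0]
contact_force: [-0.9, 2.6, -0.9]
grip_width: 0.701
t 14.05 world [ 0.574  0.114 -0.023] stand [-0.051  0.174 -0.023] z [ 0.001 -0.002 -1.   ] y [ 0.007 -1.     0.002] q [ 0.08  0.5   1.78 -0.    0.86  0.27] F [-0.88  2.59 -0.94] g 0.7
top11 n 1576 off -0.038 0.119 dist 0.082 0.232 zmed 0.034
 centroid [0.031 0.162] bbox mid [0.041 0.157] minrect ((0.02864459902048111, 0.17201918363571167), (0.15362858772277832, 0.14296714961528778), 31.0926570892334) r [0.051 0.088]
side11 n 190 off -0.05 0.123 dist 0.157 0.24 zmed 0.036
 centroid [0.071 0.204] bbox mid [0.036 0.199] minrect ((0.044661760330200195, 0.2126736044883728), (0.0524861142039299, 0.18223808705806732), 68.62836456298828) r [0.001 0.122]
```

View pics/top11z.png

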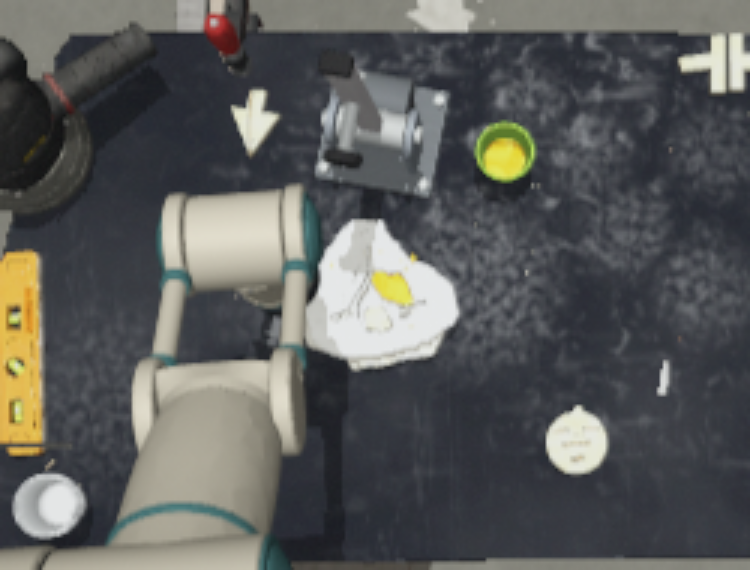

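```bash
python3 -m crank '[-8,-1,0,0,0,0,60, -8,-1,0,0,0,0,60, -8,-1,0,0,0,0,60, -8,-1,0,0,0,0,60, -8,-1,0,0,0,0,60, -8,-1,0,0,0,0,60, -8,0,0,0,0,0,60]'; python3 - <<'E'
from m import *
st(); c=snap('top','top12'); cv2.imwrite('pics/top12z.png',cv2.resize(cv2.cvtColor(c['image'],cv2.COLOR_RGB2BGR)[100:290,80:330],None,fx=3,fy=3))
mould('top12',show=False)
E
```

```text
time_s: 15.02
eef_pos: [0.5568, 0.0559, -0.0227]
ee_rot: [0.002, 0.77, 0.638, 0.001]
contact_force: [0.8, 2.5, -0.6]
grip_width: 0.7
t 15.025 world [ 0.557  0.056 -0.023] stand [ 0.009  0.18  -0.023] z [ 0.001 -0.004 -1.   ] y [ 0.006 -1.     0.004] q [-0.02  0.47  1.84 -0.    0.83  0.17] F [ 0.79  2.51 -0.56] g 0.7
top12 n 1435 off 0.032 0.176 dist 0.084 0.235 zmed 0.033
 centroid [0.093 0.162] bbox mid [0.104 0.16 ] minrect ((0.10418586432933807, 0.16039954125881195), (0.14251820743083954, 0.15040084719657898), 1.7263574600219727) r [0.049 0.09 ]
```

View pics/top12z.png

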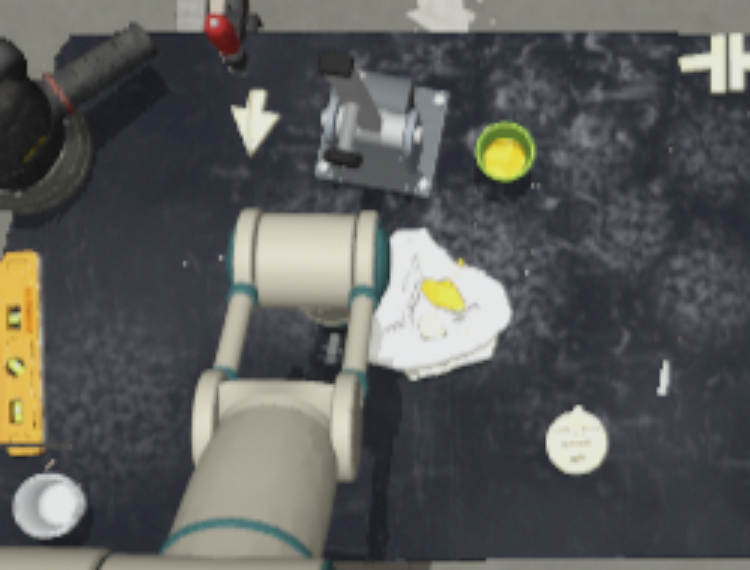

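```bash
python3 -m crank '[-8,-1,0,0,0,0,60, -8,0,0,0,0,0,60, 0,0,0,0,0,0,60]'; python3 - <<'E'
from m import *
st(); c=snap('top','top13'); mould('top13',show=False)
E
```

```text
time_s: 15.45
eef_pos: [0.5524, 0.0376, -0.0226]
ee_rot: [0.002, 0.77, 0.638, 0.0]
contact_force: [0.0, 0.0, -0.2]
grip_width: 0.698
t 15.45 world [ 0.552  0.038 -0.023] stand [ 0.028  0.181 -0.023] z [ 0.003 -0.003 -1.   ] y [ 0.006 -1.     0.004] q [-0.06  0.46  1.86 -0.    0.82  0.13] F [ 0.02  0.03 -0.21] g 0.7
top13 n 1365 off 0.055 0.193 dist 0.083 0.235 zmed 0.033
 centroid [0.114 0.164] bbox mid [0.124 0.159] minrect ((0.1244579330086708, 0.15968844294548035), (0.1372436136007309, 0.15169379115104675), 1.0644980669021606) r [0.048 0.09 ]
```

Back off left, up and away, then verify with an unobstructed view.

```bash
python3 -m crank '[20,0,0,0,0,0,60, 40,0,0,0,0,0,60, 45,0,0,0,0,0,60, 45,0,0,0,0,0,60, 0,0,-45,0,0,0,60, 0,0,-50,0,0,0,60, 30,-20,-50,0,0,0,60, 40,-30,-40,0,0,0,60, 0,0,0,0,0,0,60]'; python3 - <<'E'
from m import *
st()
for n in('top','side'):
  c=snap(n,n+'14'); mould(n+'14',show=n=='top',lo=-.05)
  im=cv2.cvtColor(c['image'],cv2.COLOR_RGB2BGR); im=im[100:290,80:330] if n=='top' else im[120:320,150:400]
  cv2.imwrite(f'pics/{n}14z.png',cv2.resize(im,None,fx=3,fy=3))
# bystanders: shift of colour blobs top0 -> top14
a=cv2.imread('pics/top0.png').astype(int);b=cv2.imread('pics/top14.png').astype(int);d=abs(a-b).max(2)
for nm,(u,v,w) in dict(disc=(272,247,16),cup=(248,151,16),arrow=(164,141,16),half=(365,203,30),tape=(377,267,20)).items(): print(nm,'diff px',(d[v-w:v+w,u-w:u+w]>60).sum())
E
```

```text
time_s: 16.62
eef_pos: [0.545, 0.2803, 0.1648]
ee_rot: [0.002, 0.769, 0.64, 0.002]
contact_force: [-0.2, -0.6, -0.6]
grip_width: 0.704
t 16.625 world [0.545 0.28  0.165] stand [-0.209  0.232  0.165] z [-0.001 -0.005 -1.   ] y [ 0.001 -1.     0.005] q [ 0.36  0.35  1.49 -0.    1.3   0.55] F [-0.19 -0.58 -0.59] g 0.7
top14 n 1631 off 0.031 0.193 dist 0.084 0.235 zmed 0.034
 centroid [0.104 0.163] bbox mid [0.112 0.159] minrect ((0.10954761505126953, 0.1686716079711914), (0.1565459966659546, 0.14927035570144653), 16.898622512817383) r [0.052 0.089]
  d 0.1 0.049 0.11
  d 0.11 0.047 0.146
  d 0.12 0.046 0.17
  d 0.13 0.04 0.182
  d 0.14 0.04 0.186
  d 0.15 0.035 0.191
  d 0.16 0.031 0.193
  d 0.17 0.031 0.191
  d 0.18 0.031 0.183
  d 0.19 0.032 0.182
  d 0.2 0.034 0.181
  d 0.21 0.041 0.172
  d 0.22 0.043 0.141
  d 0.23 0.052 0.127
  d 0.24 0.084 0.087
side14 n 299 off 0.031 0.2 dist 0.139 0.242 zmed 0.035
 centroid [0.112 0.209] bbox mid [0.115 0.19 ] minrect ((0.12156496196985245, 0.1993381232023239), (0.07246462255716324, 0.17547594010829926), 70.36902618408203) r [0.016 0.102]
disc diff px 0
cup diff px 0
arrow diff px 0
half diff px 0
tape diff px 0
```

View pics/top14z.png

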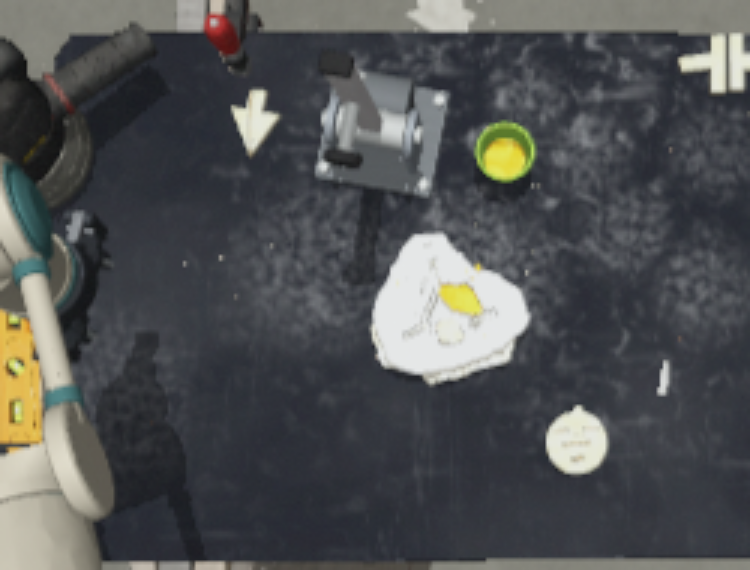

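View pics/side14z.png

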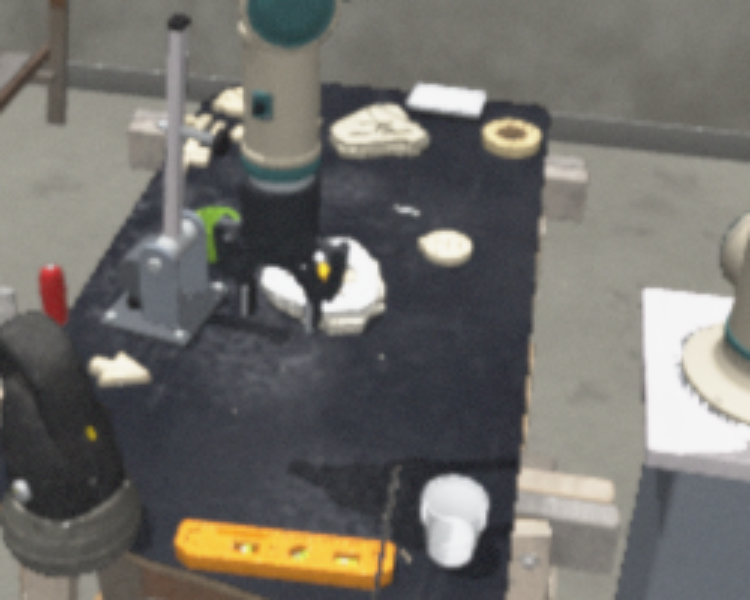

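```bash
python3 - <<'E'
from m import *
for f,lo in(('top5',-.13),('top14',-.05)):
    p=mould(f,show=False,lo=lo); h=cv2.convexHull(p.astype(np.float32)); M=cv2.moments(h); c=np.array([M['m10'],M['m01']])/M['m00']
    r=np.linalg.norm(h[:,0]-c,axis=1); print('hull cen',c.round(3),'r',r.min().round(3),r.max().round(3),'circ',cv2.minEnclosingCircle(h), 'bbox',h[:,0].min(0),h[:,0].max(0))
    
st(); plan([(4,W(-.13,.175,.16),att(0)),(4,W(-.12,.175,-.022),att(0)),(3,W(.02,.175,-.022),att(0))])
E
```

```text
top5 n 1616 off -0.085 0.078 dist 0.091 0.244 zmed 0.034
 centroid [-0.01   0.172] bbox mid [-0.004  0.167] minrect ((-0.010315658524632454, 0.18140727281570435), (0.15384796261787415, 0.15042921900749207), 36.768001556396484) r [0.051 0.09 ]
hull cen [-0.009  0.173] r 0.07 0.088 circ ((-0.007358611561357975, 0.17462746798992157), 0.0870991051197052) bbox [-0.0854973   0.09066708] [0.07825543 0.24395244]
top14 n 1631 off 0.031 0.193 dist 0.084 0.235 zmed 0.034
 centroid [0.104 0.163] bbox mid [0.112 0.159] minrect ((0.10954761505126953, 0.1686716079711914), (0.1565459966659546, 0.14927035570144653), 16.898622512817383) r [0.052 0.089]
hull cen [0.106 0.164] r 0.069 0.087 circ ((0.10740189999341965, 0.16310004889965057), 0.0857168436050415) bbox [0.03122072 0.08398507] [0.19301869 0.23458385]
t 16.725 world [0.544 0.277 0.161] stand [-0.206  0.232  0.161] z [ 0.005 -0.    -1.   ] y [ 0.004 -1.     0.   ] q [ 0.36  0.36  1.49 -0.    1.3   0.54] F [-0.55 -0.93  0.38] g 0.7
[-19, 14, 0] [0.0, 0.001, -0.001]
[-19, 14, 0] [0.0, 0.001, -0.001]
[-19, 14, 0] [0.0, 0.001, -0.001]
[-19, 14, 0] [0.0, 0.001, -0.001]
[-2, 0, 46] [0.0, 0.0, -0.0]
[-2, 0, 46] [0.0, 0.0, -0.0]
[-2, 0, 46] [0.0, 0.0, -0.0]
[-2, 0, 46] [0.0, 0.0, -0.0]
[-47, 0, 0] [-0.0, -0.0, -0.0]
[-47, 0, 0] [-0.0, -0.0, -0.0]
[-47, 0, 0] [-0.0, -0.0, -0.0]
```

```bash
python3 -m crank '[-19,14,0,0,0,0,60, -19,14,0,0,0,0,60, -19,14,0,0,0,0,60, -19,14,0,0,0,0,60, -2,0,45,0,0,0,60, -2,0,45,0,0,0,60, -2,0,45,0,0,0,60, -2,0,40,0,0,0,60, 0,0,0,0,0,0,60]'; python3 - <<'E'
from h import *
st(); plan([(3,W(.005,.175,-.022),att(0)),(4,W(.038,.175,-.022),att(0))])
E
```

```text
time_s: 17.85
eef_pos: [0.5785, 0.1693, -0.0329]
ee_rot: [-0.001, 0.772, 0.636, -0.013]
contact_force: [-0.3, -0.4, -0.4]
grip_width: 0.702
t 17.85 world [ 0.578  0.169 -0.033] stand [-0.106  0.179 -0.033] z [ 0.018  0.018 -1.   ] y [ 0.012 -1.    -0.018] q [ 0.18  0.54  1.73 -0.01  0.9   0.38] F [-0.26 -0.41 -0.41] g 0.7
[-37, 2, -3] [-0.006, 0.006, -0.004]
[-37, 2, -3] [-0.006, 0.006, -0.004]
[-37, 1, -3] [-0.006, 0.006, -0.004]
[-8, 0, 0] [-0.0, 0.0, 0.0]
[-8, 0, 0] [-0.0, 0.0, 0.0]
[-8, 0, 0] [-0.0, 0.0, 0.0]
[-8, 0, 0] [-0.0, 0.0, 0.0]
```

```bash
python3 -m crank '[0,1,-9,-0.01,0.01,-0.01,60, -25,2,-1,-0.006,0.006,0,60, -25,2,0,0,0,0,60, -25,0,0,0,0,0,60, -18,0,0,0,0,0,60, 0,0,0,0,0,0,60]'; python3 - <<'E'
from h import *
st(); plan([(4,W(.038,.175,-.022),att(0))])
E
```

```text
time_s: 18.6
eef_pos: [0.5652, 0.0722, -0.0208]
ee_rot: [0.0, 0.769, 0.64, -0.002]
contact_force: [-0.1, -0.0, -0.5]
grip_width: 0.701
t 18.6 world [ 0.565  0.072 -0.021] stand [-0.008  0.175 -0.021] z [ 0.003  0.002 -1.   ] y [ 0.002 -1.    -0.002] q [ 0.01  0.48  1.81 -0.    0.85  0.19] F [-0.13 -0.04 -0.47] g 0.7
[-12, 0, 0] [-0.001, 0.001, -0.0]
[-12, 0, 0] [-0.001, 0.001, -0.0]
[-12, 0, 0] [-0.001, 0.001, -0.0]
[-12, 0, 0] [-0.001, 0.001, -0.0]
```

```bash
python3 -m crank '[-9,0,0,0,0,0,60, -8,0,0,0,0,0,60, -8,0,0,0,0,0,60, -8,0,0,0,0,0,60, -7,0,0,0,0,0,60, 0,0,0,0,0,0,60]'; python3 - <<'E'
from m import *
st(); snap('top','top15'); mould('top15',show=False,lo=-.05)
E
```

```text
time_s: 19.35
eef_pos: [0.5577, 0.0327, -0.0205]
ee_rot: [-0.001, 0.768, 0.64, -0.001]
contact_force: [0.2, 0.2, 0.3]
grip_width: 0.705
t 19.35 world [ 0.558  0.033 -0.021] stand [ 0.032  0.175 -0.021] z [ 0.001  0.002 -1.   ] y [ 0.001 -1.    -0.002] q [-0.07  0.47  1.84 -0.    0.84  0.12] F [0.18 0.16 0.27] g 0.7
top15 n 1374 off 0.06 0.201 dist 0.084 0.233 zmed 0.033
 centroid [0.12  0.162] bbox mid [0.131 0.158] minrect ((0.13082116842269897, 0.16117990016937256), (0.13847500085830688, 0.15027855336666107), 3.3916592597961426) r [0.049 0.09 ]
```

Right edge is now at 0.201, up from 0.193. Backing off for good.

```bash
python3 -m crank '[20,0,0,0,0,0,60, 40,0,0,0,0,0,60, 45,0,0,0,0,0,60, 45,0,0,0,0,0,60, 0,0,-45,0,0,0,60, 0,0,-50,0,0,0,60, 30,-20,-50,0,0,0,60, 40,-30,-40,0,0,0,60, 0,0,0,0,0,0,60, 0,0,0,0,0,0,60]'; python3 - <<'E'
from m import *
st(); c=snap('top','top16'); p=mould('top16',show=False,lo=-.05); h=cv2.convexHull(p.astype(np.float32)); M=cv2.moments(h); print('hull cen',M['m10']/M['m00'],M['m01']/M['m00'])
# arm angle from side view: foot/cap
c=snap('side','side16'); P=pts(c); s=S(P); m=(abs(s[...,0])<.02)&(abs(s[...,1])<.06)&(s[...,2]>.16)&(s[...,2]<.42)
f=np.polyfit(s[m][:,2],s[m][:,1],1); print('bar angle',np.arctan2(1,f[0]),m.sum(),s[m][:,2].max())
a=cv2.imread('pics/top0.png').astype(int);b=cv2.imread('pics/top16.png').astype(int);d=abs(a-b).max(2)
for nm,(u,v,w) in dict(disc=(272,247,16),cup=(248,151,16),arrow=(164,141,16),half=(365,203,30),tape=(377,267,20)).items(): print(nm,(d[v-w:v+w,u-w:u+w]>60).sum())
E
```

```text
time_s: 20.65
eef_pos: [0.5504, 0.2755, 0.1668]
ee_rot: [-0.0, 0.766, 0.643, 0.001]
contact_force: [0.2, -0.1, -0.5]
grip_width: 0.702
t 20.65 world [0.55  0.276 0.167] stand [-0.206  0.226  0.167] z [-0.002 -0.001 -1.   ] y [-0.007 -1.     0.001] q [0.35 0.36 1.48 0.   1.31 0.52] F [ 0.22 -0.12 -0.53] g 0.7
top16 n 1623 off 0.038 0.201 dist 0.082 0.234 zmed 0.034
 centroid [0.11  0.162] bbox mid [0.119 0.158] minrect ((0.11344817280769348, 0.16986358165740967), (0.15719231963157654, 0.15135212242603302), 18.680004119873047) r [0.052 0.091]
hull cen 0.11188314445260183 0.16285402710240005
bar angle 1.5082437056852673 484 0.41030710868653064
disc 0
cup 0
arrow 0
half 0
tape 0
```

```bash
python3 -c "
from cell import workorder; print(workorder.finish_job())"
```

```text
the job is handed in; nothing more can be done
None
```

The arm is up at its stop on its own, the mould is pushed out to the right, and the job was handed in at about 20.7 s of the 61 s. No verdict was reported. I lifted the arm from its left side with the shut fingers under its free end until it went past balance. I then pushed the mould with the fingers 60 mm apart, without gripping or lifting anything.

**Last checks:**
- **Arm:** it measured about 1.51 rad with the robot clear of it.
- **Mould:** its centre is about 112–119 mm to the right of the arm's plane and about 160 mm from the hinge, inside the required ranges. It lies flat.
- **Gap:** its near edge is 38 mm from the arm's centre line, or about 26 mm from the bar's side.
- **Bystanders:** none of the five shows any change between the first and last top pictures.

**What disagreed or failed:**
- **Tool length:** the pictures show the fingertips about 30 mm short of where the stated tool point puts them.
- **First push missed:** because of that, the fingers passed over the mould without moving it. I lowered the tool using the tip height measured in the camera images, and the next push worked.
- **Second push:** I then added about 8 mm for margin.
- **Sideways force:** one reading during the lift was about 7.6 N against the bar. I moved the tool over and it went away.
- **Centre estimate:** two ways of finding the mould's centre differ by about 7 mm, but both are inside the limits.

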